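# Nest and centre-punch the press-foot blanks

## Task

Lay every press-foot blank on the bench flat and fully home in the wooden nest of its own shape. When all of them are in, take the automatic centre punch from its stand and press it straight down on the brass mark in each blank until its spring snaps and it comes to its stop, so that every plug is driven in. Then stand the punch back in its stand, leaving all the blanks home in their nests and the jar, the bottle and the mould where they are.

Things in the scene. Friction and masses are not known exactly. Their poses are not given: they have to be found in the camera images.
- blank_round: Press-foot blank, plain aluminium, from above a disc 46 mm across; 22 mm thick, 100-170 g. Origin: underside below its mark; z up. The mark: a 14 mm hole in the top (square, round in the disc) holding a 13 mm brass plug 3 mm below the face. May be absent (None).
- mark_round (a joint): How far the brass plug of the round blank is driven down, m: 0 unmarked, 0.005 at its stop. It stays where it is driven (about 5 N moves it). Only the pin inside the punch can reach it.
- pocket_round (a point): Middle of the pocket floor, 6 mm above the bench, in the fixed wooden nest for the round blank; a blank that is home has its origin here and its axes along these. The pocket is the blank's outline with 2 mm to spare on every side, 8 mm deep (rim 14 mm above the bench), walls 9 mm. It fits at any yaw.
- blank_square: Press-foot blank, plain aluminium, from above a 42 x 42 mm square; 22 mm thick, 100-170 g. Origin: underside below its mark; z up. The mark: a 14 mm hole in the top (square, round in the disc) holding a 13 mm brass plug 3 mm below the face. May be absent (None).
- mark_square (a joint): How far the brass plug of the square blank is driven down, m: 0 unmarked, 0.005 at its stop. It stays where it is driven (about 5 N moves it). Only the pin inside the punch can reach it.
- pocket_square (a point): Middle of the pocket floor, 6 mm above the bench, in the fixed wooden nest for the square blank; a blank that is home has its origin here and its axes along these. The pocket is the blank's outline with 2 mm to spare on every side, 8 mm deep (rim 14 mm above the bench), walls 9 mm. It fits at any quarter turn.
- blank_oblong: Press-foot blank, plain aluminium, from above a bar 66 mm along its x, 30 mm along its y; 22 mm thick, 100-170 g. Origin: underside below its mark; z up. The mark: a 14 mm hole in the top (square, round in the disc) holding a 13 mm brass plug 3 mm below the face. May be absent (None).
- mark_oblong (a joint): How far the brass plug of the oblong blank is driven down, m: 0 unmarked, 0.005 at its stop. It stays where it is driven (about 5 N moves it). Only the pin inside the punch can reach it.
- pocket_oblong (a point): Middle of the pocket floor, 6 mm above the bench, in the fixed wooden nest for the oblong blank; a blank that is home has its origin here and its axes along these. The pocket is the blank's outline with 2 mm to spare on every side, 8 mm deep (rim 14 mm above the bench), walls 9 mm. It fits with its x along the pocket's x, either way round.
- blank_cross: Press-foot blank, plain aluminium, from above an equal-armed cross, 56 mm from end to end along x and along y, arms 24 mm wide; 22 mm thick, 100-170 g. Origin: underside below its mark; z up. The mark: a 14 mm hole in the top (square, round in the disc) holding a 13 mm brass plug 3 mm below the face. May be absent (None).
- mark_cross (a joint): How far the brass plug of the cross blank is driven down, m: 0 unmarked, 0.005 at its stop. It stays where it is driven (about 5 N moves it). Only the pin inside the punch can reach it.
- pocket_cross (a point): Middle of the pocket floor, 6 mm above the bench, in the fixed wooden nest for the cross blank; a blank that is home has its origin here and its axes along these. The pocket is the blank's outline with 2 mm to spare on every side, 8 mm deep (rim 14 mm above the bench), walls 9 mm. It fits at any quarter turn.
- blank_tee: Press-foot blank, plain aluminium, from above a T: head 60 mm along y and 24 mm along x (x from -12 to 12 mm), stem 24 mm wide reaching out along +x to x = 42 mm; the mark is in the middle of the head; 22 mm thick, 100-170 g. Origin: underside below its mark; z up. The mark: a 14 mm hole in the top (square, round in the disc) holding a 13 mm brass plug 3 mm below the face. May be absent (None).
- mark_tee (a joint): How far the brass plug of the tee blank is driven down, m: 0 unmarked, 0.005 at its stop. It stays where it is driven (about 5 N moves it). Only the pin inside the punch can reach it.
- pocket_tee (a point): Middle of the pocket floor, 6 mm above the bench, in the fixed wooden nest for the tee blank; a blank that is home has its origin here and its axes along these. The pocket is the blank's outline with 2 mm to spare on every side, 8 mm deep (rim 14 mm above the bench), walls 9 mm. It fits only with its stem (+x) along the pocket's +x.
- punch: Automatic centre punch, steel, 110 mm long, 370 g. Origin: middle of the nose's flat end (nose out); z along the tool to the grip end. Nose 20 mm dia, z 0-20 mm; sleeve 26 mm dia, z 20-50; flange 44 mm dia, z 50-56; round grip 24 mm dia, z 56-110.
- punch_grip (a point): Where to grip the punch: on its axis, 77 mm above its origin; fingertips then stand 2 mm above the flange, which takes the thrust if the grip slides. Grip from above at any yaw.
- nose (a joint): How far the nose is pushed into the punch, m: 0 out, 0.012 at its stop. Set the nose flat on the blank within 3 mm of the mark's centre and press: it holds up to about 13 N, then its spring snaps: the nose gives way and the force falls (to about 7 N). Carry on to the stop: from 7 to 12 mm a pin drives the plug (5 N more). It springs out when lifted.
- stand_rest (a point): Where the punch's origin lies when it stands in its stand, on the axis of the hole, 6 mm above the bench. The fixed stand is a wooden block 64 x 64 mm, 56 mm high, with a 34 mm square hole right through; the punch hangs in it by its flange, which rests on the block's top.
- jar: Bystander: glass jar with a green lid, 68 mm dia, 85 mm high, origin under its middle. Leave alone.
- bottle: Bystander: clear bottle, 60 mm dia, 170 mm high, origin under its middle. Leave alone.
- mould: Bystander: flat wooden cigar mould 90 x 300 x 38 mm lying beyond the nests, origin under its middle, long side along its y. Leave alone.
Not all that is in view belongs to the job. What is shaped like the blank_oblong but orange or red is not meant.

How it is judged:
By the outcome, as a careful person would: the job done as asked, in the order asked, and still so for the second after the job is handed in, with the robot touching nothing.
Of blank_round, blank_square, blank_oblong, blank_cross, blank_tee only 4 to 5 are there at a start; the rules pass over those that are not, and their reading is None.
At some moment in a run one of blank_round, blank_square, blank_oblong, blank_cross, blank_tee may be knocked a few centimetres aside while the robot is not near it.
It also fails if it takes over 210 s, if anything falls off the work surface, if the arm or the gripper's body presses on something with over 40 N, if the wrist force passes 120 N, or if a joint passes its speed limit or range.

## Robot

A 6-joint arm with a two-finger parallel gripper is mounted at the origin on the work surface. World frame = base frame: x ahead of the robot, y to its left, z up, the work surface at z = 0. Lengths are in mm, angles in degrees, forces in N, time in s.
With the tool pointing down it reaches from about 300 to 850 mm from the base axis. Payload 4.2 kg.
Tool frame: the origin (TCP) lies midway between the tips of the shut fingers; the grasp point (between the pads) lies 19 mm behind it; x points along the fingers, y is the direction in which the jaws open and shut, and the axes are right-handed (so a half turn about x gives the same grasp; the last joint's range is limited). The gripper opens to 91 mm and grips with 3 to 60 N. Pads are 32 mm wide; open, the fingers measure 118 mm over their backs; the gripper's body (76 mm by 178 mm) begins 60 mm behind the grasp point.
Start: joints at [-1.146, 18.312, 89.639, -0, 72.044, -1.146], TCP at [575.016, 0, 213.976] pointing down, gripper open.
Joint ranges: [-177.97, 177.97], [-48.28, 115.42], [12.27, 149.76], [-77.06, 257.06], [2.81, 150.46], [-146.56, 146.56]. Speed limits (degrees/s): [147.25, 147.25, 180, 180, 180, 180].

## Interface

Orientations are given as [roll, pitch, yaw] about the fixed x, y, z axes, in that order (R = Rz(yaw) Ry(pitch) Rx(roll)).
In Python, from workcell import * gives the robot as it stands.
- The arm moves only by the shell command python3 -m handwheel 'ROWS' [FORCE]. ROWS is a JSON object of lists of equal length, an entry for each row: "gripper": the closure, from 0 (fully open) to 1 (shut); "offset": the shift along the tool's x, y, z in mm, a list of three; "rot": the turn, a rotation vector about the tool's x, y, z in degrees, a list of three. A call has 1 to 5 rows; each row is the pose to reach, as a shift and turn from the pose commanded when the call began, along the tool's axes at that moment; what a row does not reach only later rows make up. A row lasts 1/12 s, in which the tool goes at most 41.7 mm and 7.16 degrees, less where a joint would pass 70% of its speed; a pose out of reach is approached as far as the arm can. A call with a gripper value outside its range is refused whole. The fingers move at their own pace and stop on an object; FORCE is the grip in N (left out, the last holds). Time passes only in rows, so rows that repeat a pose let the fingers close. It gives the time, the measured TCP pose, the force and the opening at its end, in the units of the state.
- state(): the state, without advancing time (a new reading comes with each control period).
- grab_frame(name): name is "scene" or "side" or "wrist"; returns the picture (420x560x3 uint8, red, green, blue); there is no depth.
- camera_params(name): a dict with "fx", "fy", "cx", "cy" (pixels), "k1" (the pictures are not rectified: a ray, as slopes to the right and down, at radius r is drawn at 1 + k1 r^2 times it, then the intrinsics apply), "position" and "attitude" of the camera in the world; the wrist camera has in their place "hand_eye" (4x4, takes a point from camera to tool coordinates, whose origin is the TCP and whose axes are the tool frame's). Camera axes: x right, y up, looking along -z (the intrinsics and any distortion apply to the point x, -y, -z); pixel columns grow to the right and rows downward; lengths in mm; the calibration is good to about 2 mm. A picture is of the moment at which its call begins: read the wrist's pose just before it. camera_params takes no time and is no camera call.
- job_done(): hands the job in, once; it reports no verdict.
The state is a dict: "time_s": time; "qpos": joint angles; "qvel": joint speeds; "effort": joint torques, N m; "ee_pos": TCP position; "ee_rot": TCP orientation; "force": force on the tool from outside, world axes, zero at the start; "torque": the same for the moment, N m; "gripper_width": finger opening in mm.
Only numpy, scipy, OpenCV 4.12 (cv2) and the standard library are available. Lean on these libraries where they do the work, as an engineer would, in place of code of your own. Each camera call takes 0.05 s, during which the arm holds its last target.

## Working session

There is one attempt and no reset: what is moved stays moved. The work goes in short steps, Python scripts to look and compute and a shell command to move; the robot and the scene stay as the last step left them, time stands still between calls to the robot, and variables do not carry over. Pictures are saved under pics/ and viewed, and the job is handed in when it is done.

```bash
ls; mkdir -p pics; python3 - <<'E'
from workcell import *
import cv2
print(state())
for n in ["scene","side","wrist"]:
    print(n,camera_params(n))
    cv2.imwrite(f"pics/{n}0.png",grab_frame(n)[:,:,::-1])
E
```

```text
pics
{'time_s': 0.0, 'qpos': array([-1.14478649e+00,  1.83513960e+01,  8.97057525e+01, -6.62015443e-04,
        7.20432200e+01, -1.14530878e+00]), 'qvel': array([ 0.04388643, -0.0299231 , -0.01383851,  0.09181742,  0.05695374,
        0.01211642]), 'effort': array([-5.01459035e-04, -4.12465632e+01, -2.31973493e+01,  7.28826877e-02,
        4.58198413e-02, -1.41870069e-04]), 'ee_pos': array([5.74502424e+02, 1.83508855e-02, 2.13127161e+02]), 'ee_rot': array([-90.78601208,  89.89962953, 179.21471485]), 'force': array([0.38277832, 0.13609108, 0.21792484]), 'torque': array([-0.03376154,  0.02416792, -0.01465134]), 'gripper_width': 91.17954667901031}
scene {'fx': 469.9585543296989, 'fy': 469.9585543296989, 'cx': 276.18959645330887, 'cy': 208.42495263264587, 'k1': -0.151937284464534, 'position': array([1260.68430933,  459.86892615,  955.42470835]), 'attitude': array([ 44.47932061,  -0.61852384, 125.60399825])}
side {'fx': 538.5160019869816, 'fy': 538.5160019869816, 'cx': 276.9042030893323, 'cy': 204.47270048984996, 'k1': -0.017747646770544013, 'position': array([  65.37914729, -968.21469828, 1153.79919168]), 'attitude': array([ 44.10628387,  -0.09236951, -27.90801665])}
wrist {'fx': 304.85094218843375, 'fy': 304.85094218843375, 'cx': 282.7111107319554, 'cy': 203.44964337910608, 'k1': -0.04569797609385875, 'hand_eye': array([[-1.25484081e-03,  2.83838172e-01, -9.58871377e-01,
        -1.70203070e+02],
       [ 9.99998011e-01, -1.13032788e-03, -1.64325326e-03,
        -3.24653027e-01],
       [-1.55025705e-03, -9.58871532e-01, -2.83836189e-01,
        -8.03509128e+01],
       [ 0.00000000e+00,  0.00000000e+00,  0.00000000e+00,
         1.00000000e+00]])}
```

View pics/scene0.png

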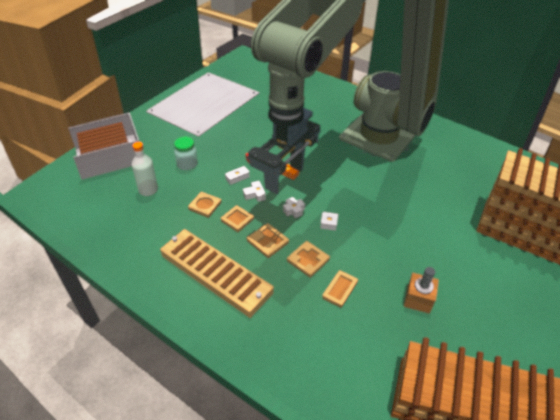

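View pics/side0.png

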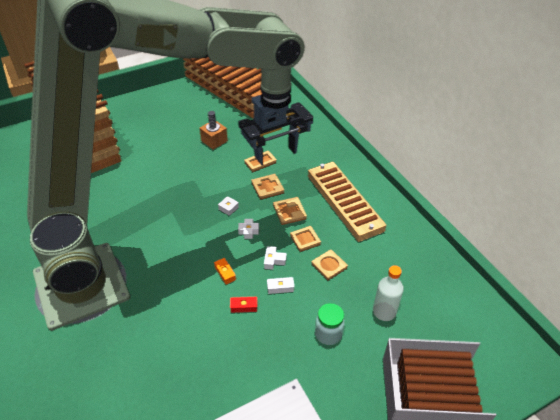

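View pics/wrist0.png

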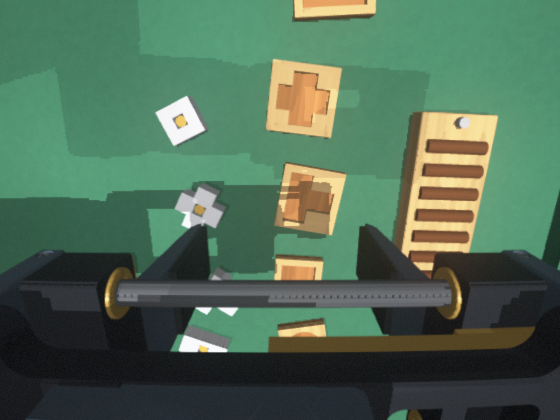

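```bash
cat > h.py <<'E'
from workcell import *
import numpy as np, cv2
from scipy.spatial.transform import Rotation as Rn
def Rr(a): return Rn.from_euler('xyz',a,degrees=True).as_matrix()
def cam(name,s=None):
    p=camera_params(name)
    if name=='wrist':
        s=s or state(); R=Rr(s['ee_rot']); H=p['hand_eye']
        return p, R@H[:3,:3], R@H[:3,3]+s['ee_pos']
    return p, Rr(p['attitude']), p['position']
def shot(name,fn=None):
    s=state(); c=cam(name,s); im=grab_frame(name)[:,:,::-1].copy()
    if fn: cv2.imwrite('pics/'+fn,im)
    return im,c
def rays(c,px):
    p,R,o=c; px=np.atleast_2d(np.float64(px))
    K=np.array([[p['fx'],0,p['cx']],[0,p['fy'],p['cy']],[0,0,1]])
    u=cv2.undistortPoints(px.reshape(-1,1,2),K,np.array([p['k1'],0,0,0]) ).reshape(-1,2)
    # drawn = ideal*(1+k1 r^2): OpenCV forward model is the same
    return np.c_[u[:,0],-u[:,1],-np.ones(len(u))]@R.T
def plane(c,px,z):
    d=rays(c,px); o=c[2]; t=(z-o[2])/d[:,2]
    return o+d*t[:,None]
def proj(c,P):
    p,R,o=c; q=(np.atleast_2d(P)-o)@R
    u=np.c_[q[:,0]/-q[:,2],-q[:,1]/-q[:,2]]; r2=(u**2).sum(1,keepdims=True); u=u*(1+p['k1']*r2)
    return np.c_[u[:,0]*p['fx']+p['cx'],u[:,1]*p['fy']+p['cy']]
def yaw(s=None):
    # angle of tool y (jaw) axis in world
    s=s or state(); R=Rr(s['ee_rot']); return np.degrees(np.arctan2(R[1,1],R[0,1]))
def togo(p,jaw=None):
    "offset in tool axes from measured pose to TCP target p; turn about tool x to put jaw axis at 'jaw' deg"
    s=state(); R=Rr(s['ee_rot'])
    print('t',round(s['time_s'],2),'pos',s['ee_pos'].round(1),'jaw',yaw(s).round(1),'w',s['gripper_width'].__round__(1),'F',s['force'].round(1))
    print('offset',(R.T@(np.array(p,float)-s['ee_pos'])).round(1))
    if jaw is not None:
        d=(jaw-yaw(s)+90)%180-90; print('yaw change world',d.round(1),'-> rot x',(-d).round(1))
    return
E
python3 - <<'E'
from h import *
s=state(); print(Rr(s['ee_rot']).round(3),yaw())
c=cam('wrist'); print(c[2])
E
```

```text
[[-0.001  1.     0.   ]
 [-0.     0.    -1.   ]
 [-1.    -0.001  0.   ]] 0.0021191772095469955
[574.53161984  80.35826982 383.51421213]
```

```bash
python3 -m handwheel '{"gripper":[0,0,0,0,0],"offset":[[-25,0,40],[-50,0,80],[-75,0,120],[-100,0,160],[-100,0,160]],"rot":[[0,0,0],[0,0,0],[0,0,0],[0,0,0],[0,0,0]]}'; python3 -c "
from h import *
shot('wrist','w1.png')"
```

```text
time_s: 0.57
ee_pos: [575.3, -163.8, 316.5]
ee_rot: [49.8, 89.8, -40.4]
force: [0.2, 0.6, 0.5]
gripper_width: 91.2
```

View pics/w1.png

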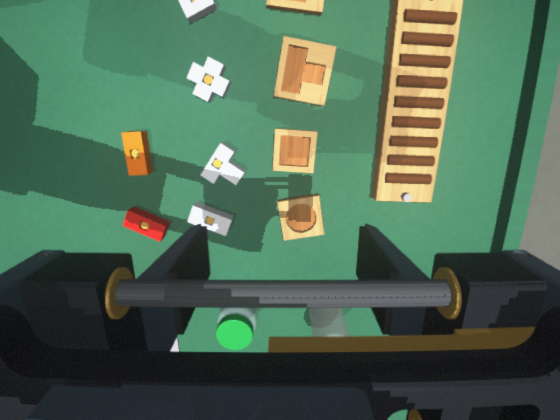

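```bash
cat > seg.py <<'E'
from h import *
def blobs(im,maxrow=250):
    hsv=cv2.cvtColor(im,cv2.COLOR_BGR2HSV)
    h,s,v=hsv[...,0],hsv[...,1],hsv[...,2]
    wood=((h>=5)&(h<=28)&(s>60)&(v>60)).astype(np.uint8)
    alu=((s<45)&(v>90)).astype(np.uint8)
    brass=((h>=12)&(h<=30)&(s>120)&(v>80)).astype(np.uint8)
    for m in(wood,alu,brass): m[maxrow:]=0
    return wood,alu,brass
E
python3 - <<'E'
from seg import *
im1=cv2.imread('pics/w1.png'); c1=cam('wrist')
wood,alu,brass=blobs(im1,235)
def show(m,z,amin,amax,name):
    cs,_=cv2.findContours(m,cv2.RETR_EXTERNAL,cv2.CHAIN_APPROX_NONE)
    for k in cs:
        a=cv2.contourArea(k)
        if amin<a<amax:
            x,y,w,hh=cv2.boundingRect(k)
            M=cv2.moments(k); pc=[M['m10']/M['m00'],M['m01']/M['m00']]
            P=plane(c1,k.reshape(-1,2),z)[:,:2].astype(np.float32)
            r=cv2.minAreaRect(P)
            print(name,'pix',np.round(pc,1),a,'cen',plane(c1,pc,z)[0].round(1),'rect',np.round(r[0],1),np.round(r[1],1),round(r[2],1), 'bb',(x,y,w,hh))
show(alu,22,300,5000,'alu'); show(wood,14,800,9000,'wood'); show(brass,19,15,400,'brass')
cv2.imwrite('pics/m1.png',np.hstack([wood[:250]*255,alu[:250]*255]) )
E
```

```text
alu pix [209.9 218.3] 867.5 cen [ 460.  -250.1   22. ] rect [ 459.8 -250.8] [39.9 68. ] 68.2 bb (187, 202, 47, 33)
alu pix [222.4 165.7] 989.0 cen [ 485.4 -164.4   22. ] rect [ 489.8 -168.1] [64.1 55.6] 54.6 bb (200, 142, 45, 43)
alu pix [547.1 178.8] 2943.0 cen [1008.6 -185.9   22. ] rect [ 990.1 -155.1] [ 65.2 281.1] 14.3 bb (523, 63, 37, 172)
alu pix [208.3  79.2] 1165.5 cen [472.1 -39.2  22. ] rect [472.1 -39.1] [56.9 56.6] 18.0 bb (187, 57, 44, 45)
alu pix [195.5   7. ] 424.0 cen [460.3  54.2  22. ] rect [462.5  51. ] [23.6 51.4] 89.0 bb (178, 0, 39, 20)
wood pix [300.8 215.3] 1522.5 cen [ 607.8 -248.5   14. ] rect [ 607.1 -251.6] [68.7 71.6] 8.9 bb (277, 194, 47, 41)
wood pix [136.8 152.8] 1066.0 cen [ 351.1 -144.4   14. ] rect [ 351.2 -145.2] [41.5 69.1] 2.6 bb (121, 131, 32, 45)
wood pix [294.1 150.2] 1674.0 cen [ 595.9 -142.2   14. ] rect [ 595.8 -143. ] [65.  64.5] 86.0 bb (273, 128, 44, 45)
wood pix [304.   70.5] 3125.5 cen [609.5 -27.3  14. ] rect [609.5 -28.6] [83.4 76.7] 79.7 bb (274, 36, 62, 70)
brass pix [144.1 225.3] 37.0 cen [ 348.9 -262.9   19. ] rect [ 348.8 -263.2] [11.6 12.7] 65.3 bb (140, 222, 9, 8)
brass pix [209.5 220.1] 24.0 cen [ 458.3 -254.3   19. ] rect [ 458.3 -254.2] [10.4  8.2] 85.9 bb (207, 217, 6, 7)
brass pix [408.4 178.2] 364.0 cen [ 777.3 -185.7   19. ] rect [ 777.7 -185.5] [15.2 74. ] 88.2 bb (386, 173, 46, 11)
brass pix [216.8 163. ] 29.0 cen [ 476.4 -160.6   19. ] rect [ 476.7 -160.7] [9.4 9.3] 86.3 bb (214, 160, 7, 7)
brass pix [411.1 160. ] 391.0 cen [ 778.3 -156.7   19. ] rect [ 778.5 -156.7] [15.1 73.8] 87.9 bb (388, 155, 47, 11)
brass pix [207.5  79. ] 46.5 cen [470.3 -38.6  19. ] rect [470.2 -38.6] [10.7 11. ] 63.9 bb (204, 75, 9, 9)
```

```bash
python3 - <<'E'
import cv2,numpy as np
a=cv2.imread('pics/w1.png')[0:250,110:350]
cv2.imwrite('pics/w1z.png',cv2.resize(a,None,fx=2.35,fy=2.35,interpolation=cv2.INTER_CUBIC))
E
```

```text
(no output)
```

View pics/w1z.png

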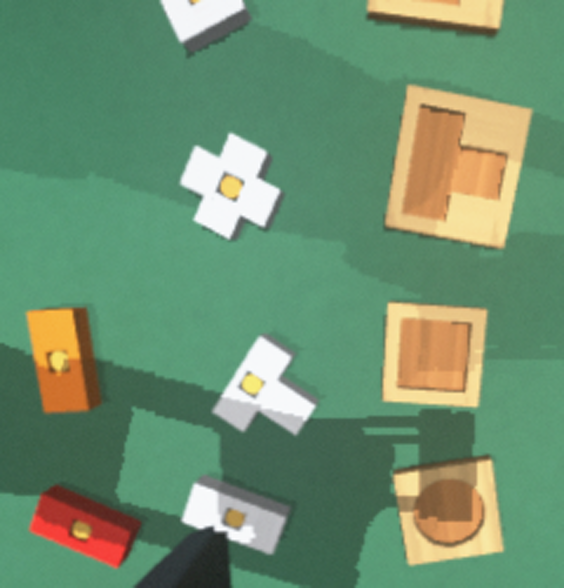

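View pics/m1.png

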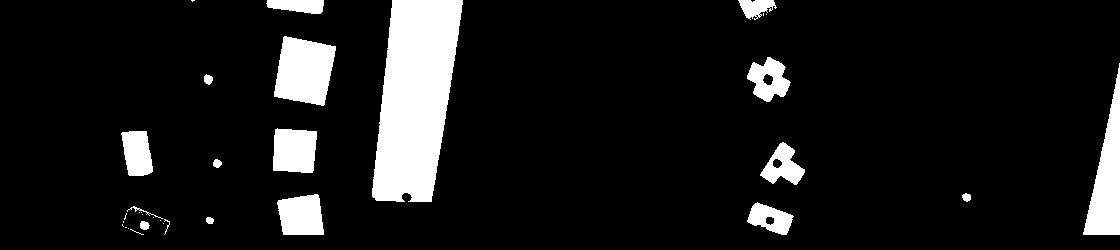

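```bash
python3 -m handwheel '{"gripper":[0,0,0,0,0],"offset":[[10,0,-41],[20,0,-82],[30,0,-123],[40,0,-164],[50,0,-200]],"rot":[[0,0,0],[0,0,0],[0,0,0],[0,0,0],[0,0,0]]}';python3 -m handwheel '{"gripper":[0,0],"offset":[[0,0,0],[0,0,0]],"rot":[[0,0,0],[0,0,0]]}'; cat >> seg.py <<'E'
def report(im,c,maxrow=235):
    wood,alu,brass=blobs(im,maxrow)
    for m,z,lo,hi,n in((alu,22,300,3500,'alu'),(wood,14,800,9000,'wood'),(brass,19,15,200,'brass')):
        cs,_=cv2.findContours(m,cv2.RETR_EXTERNAL,cv2.CHAIN_APPROX_NONE)
        for k in cs:
            a=cv2.contourArea(k)
            if not lo<a<hi: continue
            x,y,w,h=cv2.boundingRect(k)
            if y==0 or y+h>=maxrow or x==0: continue
            M=cv2.moments(k); pc=[M['m10']/M['m00'],M['m01']/M['m00']]
            P=plane(c,k.reshape(-1,2),z)[:,:2].astype(np.float32); r=cv2.minAreaRect(P)
            print(n,'pix',np.round(pc,1),'cen',plane(c,pc,z)[0][:2].round(1),'rect',np.round(r[0],1),np.round(r[1],1),round(r[2],1))
E
python3 -c "
from seg import *
im,c=shot('wrist','w2.png'); print(state()['ee_pos']); report(im,c)"
```

```text
time_s: 1.03
ee_pos: [574.3, 42.3, 263.1]
ee_rot: [-131.0, 90.0, 139.0]
force: [0.5, -0.8, -0.2]
gripper_width: 91.2
time_s: 1.2
ee_pos: [574.1, 42.1, 262.7]
ee_rot: [-84.5, 89.8, -174.3]
force: [-0.3, -0.3, 0.3]
gripper_width: 91.2
[574.63146636  40.66000331 263.38296504]
alu pix [196.4 150.8] cen [457.6  73.9] rect [457.5  73.4] [47.5 43.4] 24.5
wood pix [300.3 132.5] cen [597.1  98. ] rect [597.1  96.8] [78.5 78.2] 83.2
wood pix [327.4  41.4] cen [628.9 210.5] rect [629.2 210.1] [88.9 53.8] 3.4
brass pix [210.3 226.5] cen [469.  -35.7] rect [468.9 -35.9] [ 9.9 10.3] 61.6
brass pix [195.5 151.5] cen [455.4  72.6] rect [455.1  72.5] [10.  11.2] 23.6
```

View pics/w2.png

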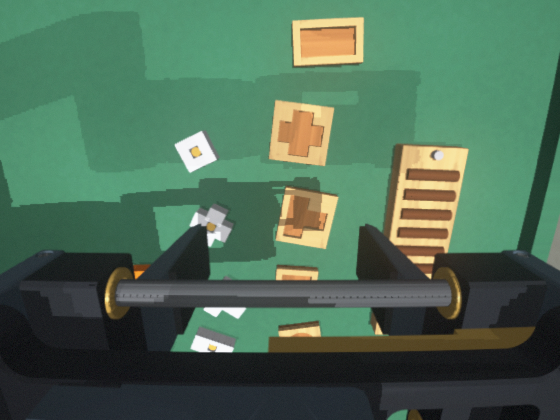

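```bash
cat >> h.py <<'E'
def Rj(j):
    j=np.radians(j); c,s=np.cos(j),np.sin(j)
    return np.array([[0,c,s],[0,s,-c],[-1,0,0.]])
def ncam(pos,j):
    p=camera_params('wrist'); H=p['hand_eye']; R=Rj(j)
    return p,R@H[:3,:3],R@H[:3,3]+np.array(pos,float)
E
python3 - <<'E'
from seg import *
a=[];q=[]
for i in range(12):
    s=state(); a.append(s['ee_pos']); q.append(Rr(s['ee_rot'])@Rj(0).T); grab_frame('wrist')
a=np.array(a); print(a.mean(0),a.std(0))
v=Rn.from_matrix(q).as_rotvec(degrees=True); print(v.mean(0),v.std(0))
c=ncam([575.016,0,213.976],0); im=cv2.imread('pics/wrist0.png'); report(im,c)
print()
c=ncam([575.016,40,263.976],0); im=cv2.imread('pics/w2.png'); report(im,c)
print()
c=ncam([575.016,-160,313.976],0); im=cv2.imread('pics/w1.png'); report(im,c)
E
```

```text
[575.10034411  39.28334866 264.10969709] [0.16196031 0.52513372 0.2515827 ]
[-0.01149283 -0.01956126 -0.05377556] [0.01351913 0.03049256 0.06180074]
alu pix [200.  206.6] cen [472.2 -31.1] rect [472.3 -33.4] [60.7 57.2] 16.5
alu pix [181.6 120.2] cen [458.3  73.3] rect [458.2  72.8] [47.3 44.1] 25.0
wood pix [302.4  98. ] cen [597.9  97.8] rect [597.9  96.4] [78.8 78.6] 83.3
brass pix [198.8 209.3] cen [469.6 -35.5] rect [469.6 -35.7] [ 9.7 11.1] 61.7
brass pix [180.3 120.8] cen [455.8  72.5] rect [455.6  72.7] [10.2 11.4] 23.6

alu pix [196.4 150.8] cen [459.   72.2] rect [458.9  71.7] [47.6 43.6] 24.3
wood pix [300.3 132.5] cen [598.9  95.7] rect [599.   94.6] [78.7 78.4] 82.9
wood pix [327.4  41.4] cen [631.3 208.6] rect [631.6 208.1] [89.3 54. ] 3.2
brass pix [210.3 226.5] cen [470.  -37.7] rect [469.8 -37.9] [ 9.9 10.3] 61.4
brass pix [195.5 151.5] cen [456.8  70.9] rect [456.5  70.8] [10.1 11.2] 23.4

alu pix [222.4 165.7] cen [ 483.3 -156.4] rect [ 487.6 -160.1] [63.6 55.2] 54.9
alu pix [208.3  79.2] cen [469.3 -32.1] rect [469.2 -32. ] [56.7 56.3] 18.2
wood pix [136.8 152.8] cen [ 349.3 -137.2] rect [ 349.3 -138.1] [41.4 68.8] 3.1
wood pix [294.1 150.2] cen [ 592.8 -133.8] rect [ 592.7 -134.6] [64.4 63.9] 86.3
wood pix [304.   70.5] cen [605.7 -19.7] rect [605.8 -21. ] [82.9 76.1] 79.9
brass pix [144.1 225.3] cen [ 348. -255.] rect [ 347.9 -255.3] [11.5 12.7] 65.6
brass pix [209.5 220.1] cen [ 456.8 -245.7] rect [ 456.8 -245.5] [10.3  8.1] 86.2
brass pix [216.8 163. ] cen [ 474.2 -152.7] rect [ 474.5 -152.8] [9.4 9.2] 86.6
brass pix [207.5  79. ] cen [467.5 -31.5] rect [467.3 -31.5] [10.6 10.9] 64.2
```

```bash
python3 -c "
from seg import *
im,c=shot('wrist','w3.png'); report(im,ncam([575.016,40,263.976],0))"
python3 -m handwheel '{"gripper":[0,0,0,0,0],"offset":[[0,0,40],[0,0,80],[0,0,120],[0,0,150],[0,0,150]],"rot":[[0,0,0],[0,0,0],[0,0,0],[0,0,0],[0,0,0]]}';python3 -m handwheel '{"gripper":[0,0,0,0,0],"offset":[[0,0,0],[0,0,0],[0,0,0],[0,0,0],[0,0,0]],"rot":[[0,0,0],[0,0,0],[0,0,0],[0,0,0],[0,0,0]]}'
python3 -c "
from seg import *
im,c=shot('wrist','w4.png'); report(im,ncam([575.016,-110,263.976],0))"
```

```text
alu pix [195.3 149.5] cen [457.6  74. ] rect [457.6  73.8] [47.6 43.1] 25.7
wood pix [298.9 130.6] cen [597.1  98.2] rect [597.  97.] [78.3 78.3] 83.3
wood pix [325.4  39.5] cen [628.7 210.7] rect [629.1 210.3] [88.9 53.9] 3.4
brass pix [209.6 225. ] cen [469.1 -35.3] rect [469.  -35.4] [ 9.2 10.3] 61.5
brass pix [194.4 150.2] cen [455.4  72.6] rect [455.6  72.2] [10.  11.1] 42.3
time_s: 2.32
ee_pos: [574.8, -115.2, 263.8]
ee_rot: [-0.4, 89.8, -90.7]
force: [-1.0, 0.3, 0.3]
gripper_width: 91.4
time_s: 2.73
ee_pos: [575.1, -108.8, 264.1]
ee_rot: [124.2, 90.0, 34.3]
force: [0.6, -0.5, -0.2]
gripper_width: 91.6
alu pix [219.2 209.4] cen [ 485.1 -160.6] rect [ 488.9 -164.5] [67.  55.1] 54.5
alu pix [202.9 119. ] cen [470.5 -36.3] rect [470.1 -36.5] [58.4 55.3] 16.6
alu pix [186.9  30.6] cen [457.4  69.5] rect [457.3  69. ] [44.4 48.3] 24.8
wood pix [126.4 194.9] cen [ 350.  -141.4] rect [ 350.  -142.6] [42.5 71.8] 1.9
wood pix [295.9 193.3] cen [ 594.1 -138.9] rect [ 594.4 -139.8] [65.9 64.3] 86.0
wood pix [307.1 109.9] cen [607.5 -24.8] rect [607.5 -26.3] [82.6 76.4] 79.5
brass pix [212.3 207.4] cen [ 474.8 -158.5] rect [ 474.8 -158.6] [10.2 10.1] 61.6
brass pix [202. 119.] cen [468.7 -36.3] rect [468.4 -36.6] [10.1  9.8] 63.3
brass pix [185.9  29.6] cen [455.4  71.4] rect [455.2  71.4] [11.  10.7] 33.3
```

```bash
python3 -c "
from seg import *
c=cam('side'); print('punch top',plane(c,[212,114],116),'stand top c',plane(c,[213,127],56)); print('jar',plane(c,[331,315],85),'bottle',plane(c,[395,271],170))
c=cam('scene'); print('punch top',plane(c,[429,271],116)); print('obl nest',plane(c,[341,287],14), plane(cam('side'),[261,161],14))
for n,z,px in (('side',19,[[229,205],[249,229],[270,258],[281,284]]),):
  print(plane(cam(n),px,z).round(1))
"; python3 - <<'E'
import cv2
a=cv2.imread('pics/side0.png')[95:180,180:300]
cv2.imwrite('pics/sz.png',cv2.resize(a,None,fx=6,fy=6,interpolation=cv2.INTER_CUBIC))
E
```

```text
punch top [[542.71892819 374.26482778 116.        ]] stand top c [[545.12193008 384.38625297  56.        ]]
jar [[ 495.9408173  -425.68780946   85.        ]] bottle [[ 652.0957264  -437.98423479  170.        ]]
punch top [[542.21143937 381.89285107 116.        ]]
obl nest [[627.66853312 212.91679588  14.        ]] [[629.74209123 202.06471675  14.        ]]
[[ 456.6   66.6   19. ]
 [ 467.5  -45.3   19. ]
 [ 472.1 -164.8   19. ]
 [ 458.  -253.3   19. ]]
```

View pics/sz.png

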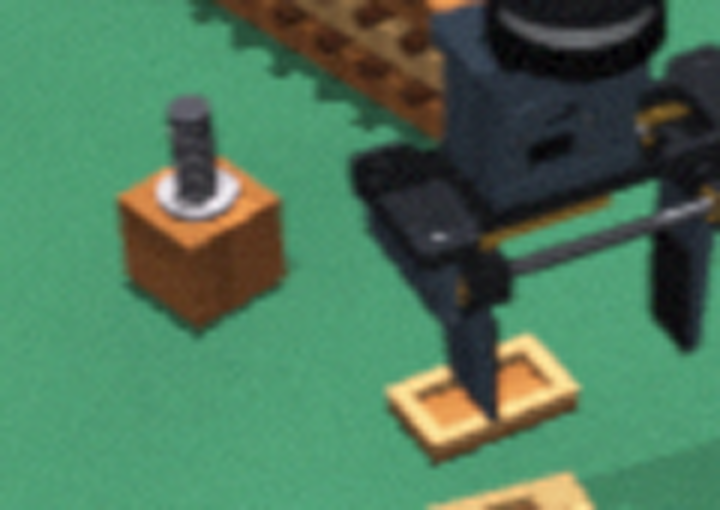

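```bash
python3 -m handwheel '{"gripper":[0.1,0.1,0.1,0.1,0.1],"offset":[[35,-20,10],[70,-40,20],[105,-60,30],[140,-80,40],[174,-100.2,48.5]],"rot":[[-7,0,0],[-14,0,0],[-21,0,0],[-28,0,0],[-35,0,0]]}' 30;python3 -m handwheel '{"gripper":[0.1,0.1,0.1,0.1,0.1],"offset":[[0,0,0],[0,0,0],[0,0,0],[0,0,0],[0,0,0]],"rot":[[-7,0,0],[-14,0,0],[-19.5,0,0],[-19.5,0,0],[-19.5,0,0]]}'
python3 -c "
from seg import *
togo([474.8,-158.5,10],54.5)
shot('wrist','t1.png')"
```

```text
time_s: 3.2
ee_pos: [473.9, -158.4, 88.9]
ee_rot: [33.1, 89.9, -21.5]
force: [0.2, 0.1, -0.2]
gripper_width: 82.3
time_s: 3.62
ee_pos: [475.1, -158.2, 90.1]
ee_rot: [22.8, 90.0, -12.8]
force: [-0.4, 1.0, 0.2]
gripper_width: 82.1
t 3.62 pos [ 475.1 -158.2   90.1] jaw 54.4 w 82.1 F [-0.4  1.   0.2]
offset [80.1 -0.4 -0.1]
yaw change world 0.1 -> rot x -0.1
```

View pics/t1.png

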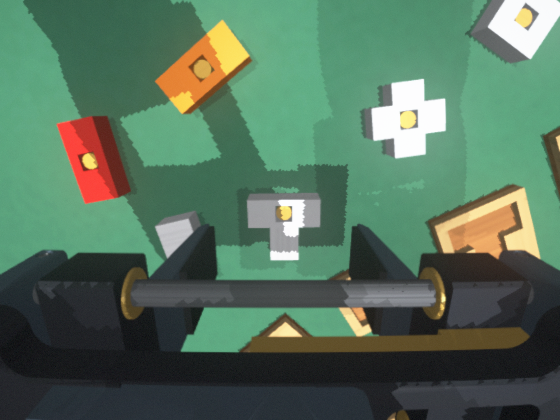

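```bash
python3 -c "
from seg import *
print(plane(ncam([474.816,-158.5,89.976],54.5),[285,212.5],19))"
python3 -m handwheel '{"gripper":[0.1,0.1,0.1,0.1,0.1],"offset":[[40,0,0],[70,0,0],[80,0,0],[80,0,0],[80,0,0]],"rot":[[0,0,0],[0,0,0],[0,0,0],[0,0,0],[0,0,0]]}';python3 -m handwheel '{"gripper":[0.5,0.5,0.5,0.5,0.5],"offset":[[0,0,0],[0,0,0],[0,0,0],[0,0,0],[0,0,0]],"rot":[[0,0,0],[0,0,0],[0,0,0],[0,0,0],[0,0,0]]}' 30
```

```text
[[ 474.98580251 -156.27154816   19.        ]]
time_s: 4.08
ee_pos: [475.3, -158.6, 10.4]
ee_rot: [25.5, 90.0, -10.1]
force: [0.1, -1.1, 0.2]
gripper_width: 81.7
time_s: 4.5
ee_pos: [475.7, -158.7, 11.1]
ee_rot: [20.4, 89.9, -15.1]
force: [-0.5, 0.8, 5.8]
gripper_width: 59.8
```

```bash
python3 -m handwheel '{"gripper":[0.5,0.5,0.5,0.5,0.5],"offset":[[-40,0,0],[-60,36,3],[-60,72,7],[-60,108,11],[-60,144,14]],"rot":[[0,0,0],[-7,0,0],[-14,0,0],[-21,0,0],[-25,0,0]]}';python3 -m handwheel '{"gripper":[0.5,0.5,0.5,0.5,0.5],"offset":[[0,29.6,17.8],[0,29.6,17.8],[0,29.6,17.8],[0,29.6,17.8],[0,29.6,17.8]],"rot":[[0,0,0],[0,0,0],[0,0,0],[0,0,0],[0,0,0]]}'
python3 -c "
from seg import *
togo([592.8,-23.6,70],79.5)
shot('wrist','t2.png');shot('side','t2s.png');shot('scene','t2c.png')"
```

```text
time_s: 4.92
ee_pos: [570.8, -48.4, 70.7]
ee_rot: [-4.2, 89.9, -14.4]
force: [0.3, -0.4, -1.6]
gripper_width: 59.6
time_s: 5.33
ee_pos: [591.5, -24.3, 69.7]
ee_rot: [-162.2, 89.9, -172.8]
force: [-0.7, 0.1, -1.2]
gripper_width: 59.4
t 5.33 pos [591.5 -24.3  69.7] jaw 79.5 w 59.4 F [-0.7  0.1 -1.2]
offset [-0.4  0.9  1.1]
yaw change world 0.0 -> rot x -0.0
```

View pics/t2.png

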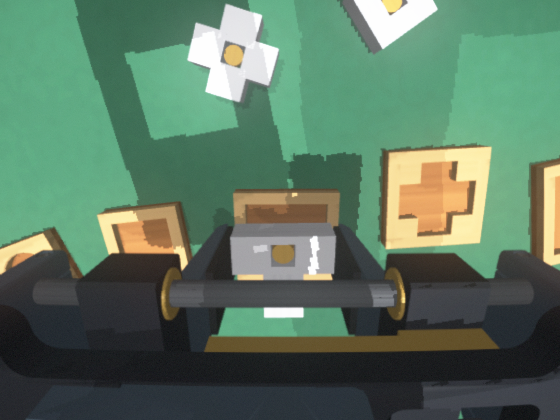

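```bash
python3 - <<'E'
from seg import *
T=np.array([592.8,-23.6,69.976]); j=79.5; c=ncam(T,j); R=Rj(j)
print('mark tool',((plane(c,[283.5,254],79)-T)@R).round(1))
im=cv2.imread('pics/t2.png')
print('nest edge corners', plane(c,[[235,190],[339,190]],14).round(1))
P=plane(c,[[235,190],[339,190]],14); print(((P-T)@R).round(1))
# expected: nest corner tool coords y=+-41, z=-(12+2+9)=-23
print(((plane(c,[[384,149],[488,147],[490,245],[382,248]],14)).round(1)), 'cross nest centre', plane(c,[[384,149],[488,147],[490,245],[382,248]],14).mean(0))
a=im[150:300,180:400]; cv2.imwrite('pics/z.png',cv2.resize(a,None,fx=3.5,fy=3.5,interpolation=cv2.INTER_CUBIC))
E
```

```text
mark tool [[-9.   0.5 -2.2]]
nest edge corners [[562.4 -55.1  14. ]
 [576.7  23.1  14. ]]
[[ 56.  -36.5 -24.2]
 [ 56.   43.  -24.3]]
[[551.7  60.1  14. ]
 [563.9 138.3  14. ]
 [645.7 140.8  14. ]
 [631.3  51.5  14. ]] cross nest centre [598.14181038  97.68056989  14.        ]
```

View pics/z.png

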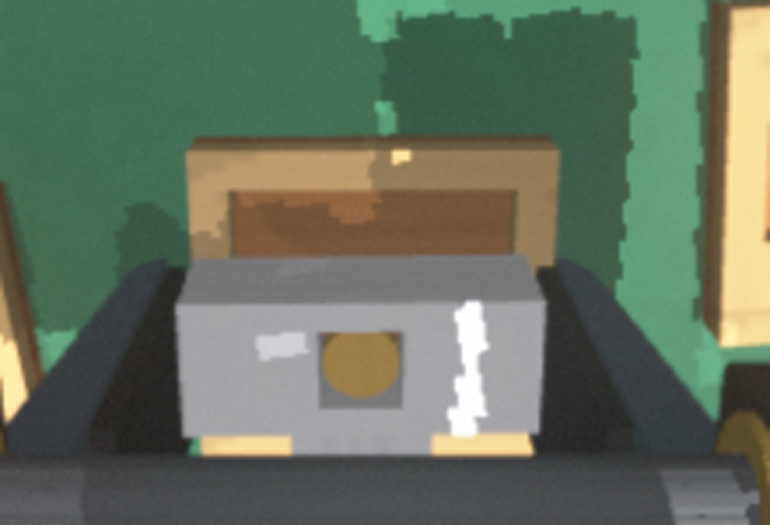

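View pics/t2s.png

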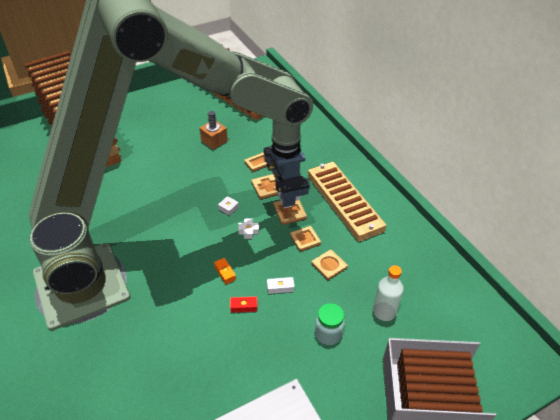

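```bash
python3 - <<'E'
from seg import *
T=np.array([592.8,-23.6,69.976]); j=79.5; c=ncam(T,j); R=Rj(j)
f=lambda p,z:((plane(c,p,z)-T)@R)[:,1:].round(1).tolist()
print('mark',f([283.1,254.6],79)); print('blank edge',f([[230.9,236.6],[335.7,236.6]],82))
print('blank lower edge',f([[234.5,223.2],[330.5,223.2]],60))
print('rim out',f([[233.4,192.9],[339.1,192.9]],14)); print('pocket',f([[245.7,204.3],[327.1,204.3]],14))
E
```

```text
mark [[0.2, -1.8]]
blank edge [[-29.0, -14.3], [29.7, -14.4]]
blank lower edge [[-30.4, -14.2], [30.1, -14.3]]
rim out [[-37.9, -21.9], [43.2, -22.0]]
pocket [[-28.7, -12.8], [34.4, -12.9]]
```

```bash
python3 -m handwheel '{"gripper":[0.5,0.5,0.5,0.5,0.5],"offset":[[20,2.6,3],[40,2.6,3],[40,2.6,3],[40,2.6,3],[40,2.6,3]],"rot":[[0,0,0],[0,0,0],[0,0,0],[0,0,0],[0,0,0]]}'
python3 - <<'E'
from seg import *
im,_=shot('wrist'); a=im[150:300,180:400]; cv2.imwrite('pics/t3.png',cv2.resize(a,None,fx=3.5,fy=3.5,interpolation=cv2.INTER_CUBIC))
E
```

```text
time_s: 5.9
ee_pos: [596.6, -22.0, 30.8]
ee_rot: [7.1, 89.9, -3.5]
force: [-0.5, 0.1, -1.0]
gripper_width: 59.6
```

View pics/t3.png

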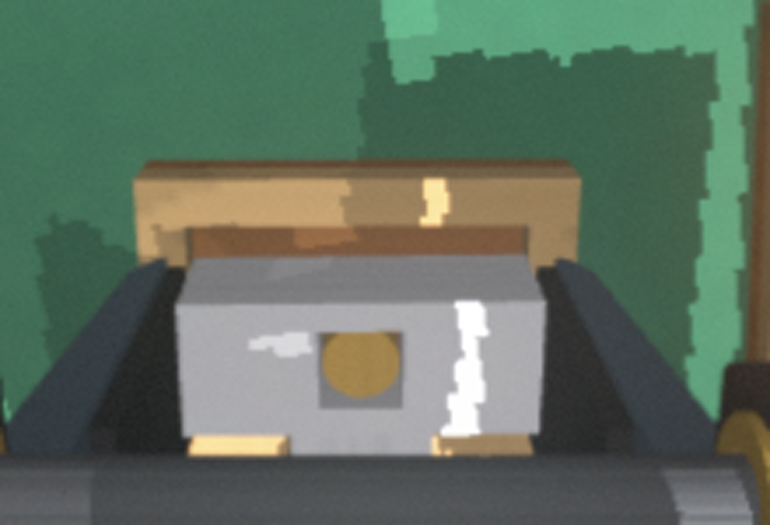

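```bash
cat >> h.py <<'E'
def zt(T,j,pts,ox=180,oy=150,s=3.5):
    "list of (name,[zoom px...],height) -> tool y,z"
    c=ncam(T,j);R=Rj(j)
    for n,p,z in pts:
        p=np.array(p,float)/s+[ox,oy]
        q=((plane(c,p,z)-np.array(T))@R)[:,1:]; print(n,q.round(1).tolist(),'mean',q.mean(0).round(2))
E
python3 - <<'E'
from h import *
zt([596.2,-21.6,30],79.5,[('mark',[[361,366]],39),('blankedge',[[178,303],[545,303]],42),('low',[[191,257],[527,257]],20),('rim',[[134,180],[580,180]],14),('pocket',[[189,227],[527,227]],14)])
E
```

```text
mark [[0.3, -1.8]] mean [ 0.26 -1.82]
blankedge [[-29.1, -14.3], [29.7, -14.4]] mean [  0.32 -14.34]
low [[-30.3, -14.0], [30.1, -14.1]] mean [ -0.1  -14.05]
rim [[-41.1, -26.7], [40.1, -26.8]] mean [ -0.49 -26.74]
pocket [[-31.4, -17.7], [30.9, -17.8]] mean [ -0.29 -17.72]
```

```bash
python3 -m handwheel '{"gripper":[0.5,0.5,0.5,0.5,0.5],"offset":[[2,-0.5,-1.5],[2,-0.5,-1.5],[2,-0.5,-1.5],[2,-0.5,-1.5],[2,-0.5,-1.5]],"rot":[[0,0,0],[0,0,0],[0,0,0],[0,0,0],[0,0,0]]}'
python3 - <<'E'
from seg import *
im,_=shot('wrist'); a=im[150:300,180:400]; cv2.imwrite('pics/t4.png',cv2.resize(a,None,fx=3.5,fy=3.5,interpolation=cv2.INTER_CUBIC))
E
python3 -m handwheel '{"gripper":[0.5,0.5,0.5,0.5,0.5],"offset":[[3,0,0],[6,0,0],[9,0,0],[11,0,0],[11,0,0]],"rot":[[0,0,0],[0,0,0],[0,0,0],[0,0,0],[0,0,0]]}'
python3 - <<'E'
from seg import *
togo([0,0,0])
im,_=shot('wrist'); a=im[150:300,180:400]; cv2.imwrite('pics/t5.png',cv2.resize(a,None,fx=3.5,fy=3.5,interpolation=cv2.INTER_CUBIC))
E
```

```text
time_s: 6.37
ee_pos: [594.7, -21.7, 28.2]
ee_rot: [6.7, 90.0, -3.8]
force: [0.2, 0.1, -1.2]
gripper_width: 59.8
time_s: 6.83
ee_pos: [594.3, -21.7, 17.1]
ee_rot: [-175.8, 90.0, 173.7]
force: [-1.2, 0.1, 2.6]
gripper_width: 60.1
t 6.83 pos [594.3 -21.7  17.1] jaw 79.5 w 60.1 F [-1.2  0.1  2.6]
offset [  17.6  -87.  -588.3]
```

View pics/t5.png

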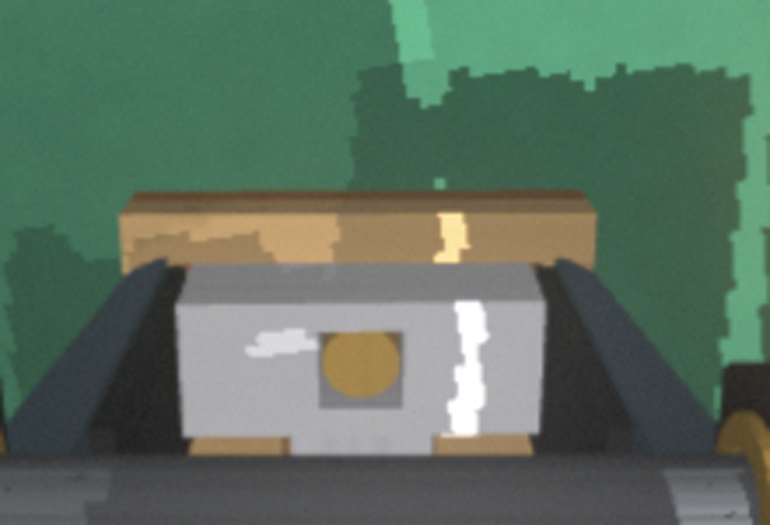

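```bash
python3 -m handwheel '{"gripper":[0.2,0.2,0.2,0.2,0.2],"offset":[[0,0,0],[0,0,0],[0,0,0],[-30,0,0],[-60,0,0]],"rot":[[0,0,0],[0,0,0],[0,0,0],[0,0,0],[0,0,0]]}'
python3 -m handwheel '{"gripper":[0.2,0.2,0.2,0.2,0.2],"offset":[[0,0,30],[0,0,60],[0,0,60],[0,0,60],[0,0,60]],"rot":[[0,0,0],[0,0,0],[0,0,0],[0,0,0],[0,0,0]]}'
python3 - <<'E'
from seg import *
togo([0,0,0])
im,_=shot('wrist','t6.png')
E
```

```text
time_s: 7.3
ee_pos: [593.1, -21.7, 75.7]
ee_rot: [-172.6, 89.7, 176.9]
force: [1.3, 0.0, -0.1]
gripper_width: 73.0
time_s: 7.72
ee_pos: [652.5, -32.6, 76.1]
ee_rot: [-175.6, 89.9, 173.9]
force: [0.5, -0.4, -0.2]
gripper_width: 73.1
t 7.72 pos [652.5 -32.6  76.1] jaw 79.5 w 73.1 F [ 0.5 -0.4 -0.2]
offset [  77.6  -86.9 -647.3]
```

View pics/t6.png

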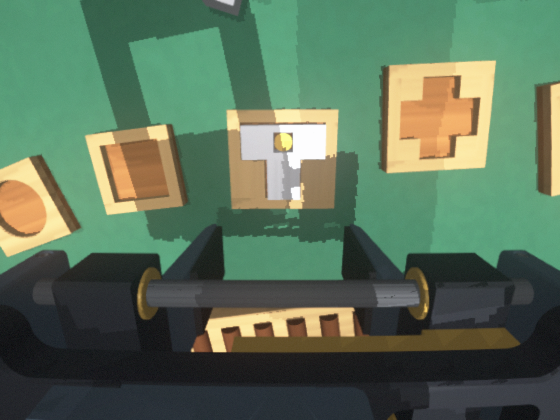

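```bash
python3 -m handwheel '{"gripper":[0.15,0.15,0.15,0.15,0.15],"offset":[[-13,-7,-36],[-13,-14,-72],[-13,-21,-108],[-13,-28,-145],[-13,-35.1,-181.4]],"rot":[[-7,0,0],[-14,0,0],[-21,0,0],[-27.5,0,0],[-27.5,0,0]]}'
python3 -m handwheel '{"gripper":[0.15,0.15,0.15,0.15,0.15],"offset":[[0,0,0],[0,0,0],[0,0,0],[0,0,0],[0,0,0]],"rot":[[0,0,0],[0,0,0],[0,0,0],[0,0,0],[0,0,0]]}'
python3 - <<'E'
from seg import *
togo([468.8,-34.2,90],107)
im,_=shot('wrist','c1.png')
report(cv2.imread('pics/t6.png'),ncam([653.6,-32.7,77],79.5),225)
E
```

```text
time_s: 8.18
ee_pos: [465.5, -33.8, 89.6]
ee_rot: [157.5, 89.9, 174.7]
force: [-0.3, 0.0, 0.9]
gripper_width: 77.8
time_s: 8.6
ee_pos: [470.1, -34.1, 90.1]
ee_rot: [-21.3, 89.9, -4.3]
force: [0.0, 1.0, -0.6]
gripper_width: 77.8
t 8.6 pos [470.1 -34.1  90.1] jaw 107.0 w 77.8 F [ 0.   1.  -0.6]
offset [ 0.1  0.3 -1.3]
yaw change world -0.0 -> rot x 0.0
wood pix [137.5 168.8] cen [ 594.1 -137. ] rect [ 595.4 -137.7] [69.2 64.4] 86.2
wood pix [548.5 138.1] cen [627.5 182.6] rect [631.3 182.9] [89.4 18.2] 3.5
brass pix [278.4 142.5] cen [594.1 -25. ] rect [594.7 -24.9] [12.1  6.6] 13.1
brass pix [540.6 135. ] cen [622.8 171.8] rect [623.6 172.2] [48.1  4.2] 3.8
```

View pics/c1.png

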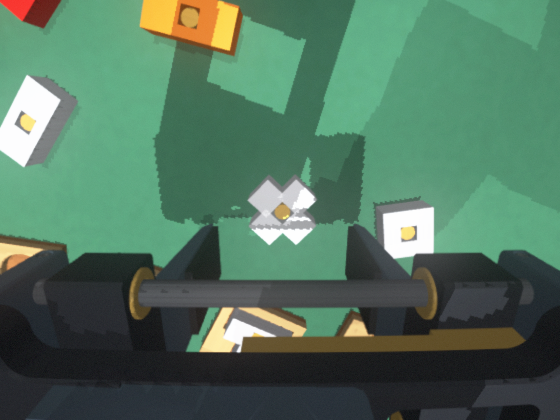

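```bash
python3 - <<'E'
from seg import *
for f,T,j,b in(('w4.png',[575.016,-110,263.976],0,(160,80,250,160)),('c1.png',[468.8,-34.2,90],107,(235,165,330,255)),('t2.png',[592.8,-23.6,70],79.5,(180,0,285,110))):
    im=cv2.imread('pics/'+f); c=ncam(T,j)
    hsv=cv2.cvtColor(im,cv2.COLOR_BGR2HSV); m=(hsv[...,1]<50)&(hsv[...,2]>80)
    x0,y0,x1,y1=b; mm=np.zeros(m.shape,np.uint8); mm[y0:y1,x0:x1]=m[y0:y1,x0:x1]
    k=max(cv2.findContours(mm,0,1)[0],key=cv2.contourArea); mm[:]=0; cv2.drawContours(mm,[k],-1,1,-1)
    yy,xx=np.nonzero(mm); P=plane(c,np.c_[xx,yy],22)[:,:2]; d=P-P.mean(0)
    w=((d**2).sum(1))*np.exp(4j*np.arctan2(d[:,1],d[:,0])); print(f,len(xx),P.mean(0).round(1),np.degrees(np.angle(w.sum()))/4)
E
```

```text
w4.png 1442 [470.  -36.3] -27.40696014806179
c1.png 3493 [464.6 -36.1] -27.144582547455204
t2.png 5656 [470.1 -34.1] -26.991932101006043
```

```bash
python3 -m handwheel '{"gripper":[0.15,0.15,0.15,0.15,0.15],"offset":[[20,0,0],[30,0,0],[40,0,0],[40,0,0],[40,0,0]],"rot":[[7,0,0],[14,0,0],[21,0,0],[28,0,0],[35,0,0]]}'
python3 -m handwheel '{"gripper":[0.15,0.15,0.15,0.15,0.15],"offset":[[0,0,0],[0,0,0],[15,0,0],[40,0,0],[40,0,0]],"rot":[[7,0,0],[9,0,0],[9,0,0],[9,0,0],[9,0,0]]}'
python3 -m handwheel '{"gripper":[0.15,0.15,0.6,0.6,0.6],"offset":[[0,0,0],[0,0,0],[0,0,0],[0,0,0],[0,0,0]],"rot":[[0,0,0],[0,0,0],[0,0,0],[0,0,0],[0,0,0]]}' 30
python3 -m handwheel '{"gripper":[0.6,0.6],"offset":[[0,0,0],[0,0,0]],"rot":[[0,0,0],[0,0,0]]}' 30
python3 - <<'E'
from seg import *
togo([468.8,-34.2,10],63)
im,_=shot('wrist','c2.png')
E
```

```text
time_s: 9.07
ee_pos: [469.0, -34.1, 49.0]
ee_rot: [-167.9, 89.9, 173.7]
force: [-0.0, -0.3, 0.7]
gripper_width: 77.6
time_s: 9.48
ee_pos: [466.9, -33.9, 7.0]
ee_rot: [-158.6, 89.6, 174.4]
force: [0.4, 0.2, -0.3]
gripper_width: 77.7
time_s: 9.9
ee_pos: [469.5, -34.2, 10.8]
ee_rot: [21.6, 89.9, -5.4]
force: [-0.9, 0.1, -0.2]
gripper_width: 60.5
time_s: 10.07
ee_pos: [469.3, -34.3, 10.6]
ee_rot: [14.7, 89.9, -12.3]
force: [-0.7, -0.5, 3.3]
gripper_width: 55.4
t 10.07 pos [469.3 -34.3  10.6] jaw 63.0 w 55.4 F [-0.7 -0.5  3.3]
offset [ 0.6 -0.2 -0.4]
yaw change world -0.0 -> rot x 0.0
```

View pics/c2.png

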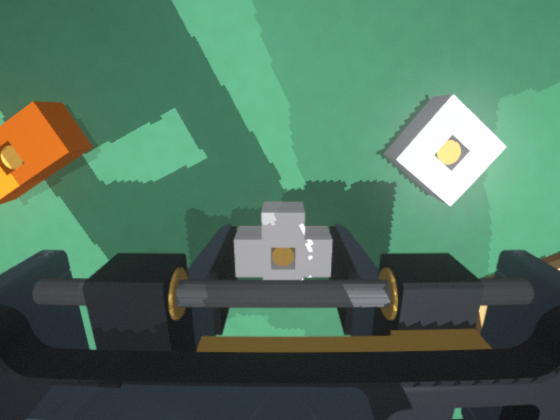

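```bash
python3 -m handwheel '{"gripper":[0.6,0.6,0.6,0.6,0.6],"offset":[[-40,0,0],[-40,38,11],[-40,76,22],[-40,114,33],[-40,150,45]],"rot":[[0,0,0],[-6,0,0],[-12,0,0],[-18,0,0],[-20.3,0,0]]}'
python3 - <<'E'
from h import *
T=np.array([468.8,-34.2,50])+Rj(63)@[0,150,45]; print(T, Rj(83.3).T@(np.array([597,99.3,50])-T))
E
```

```text
time_s: 10.53
ee_pos: [577.8, 80.6, 50.1]
ee_rot: [63.2, 90.0, 56.7]
force: [0.3, -0.6, -1.9]
gripper_width: 55.9
[576.99386855  79.02140614  50.        ] [ 0.         22.47423434 17.50358407]
```

```bash
python3 -m handwheel '{"gripper":[0.6,0.6,0.6,0.6,0.6],"offset":[[10,22.5,17.5],[17,22.5,17.5],[17,22.5,17.5],[17,22.5,17.5],[17,22.5,17.5]],"rot":[[0,0,0],[0,0,0],[0,0,0],[0,0,0],[0,0,0]]}'
python3 -m handwheel '{"gripper":[0.6,0.6],"offset":[[0,0,0],[0,0,0]],"rot":[[0,0,0],[0,0,0]]}' 
python3 - <<'E'
from seg import *
togo([597,99.3,33],83.3)
im,_=shot('wrist'); a=im[150:300,180:400]; cv2.imwrite('pics/c3.png',cv2.resize(a,None,fx=3.5,fy=3.5,interpolation=cv2.INTER_CUBIC))
E
```

```text
time_s: 10.95
ee_pos: [595.8, 98.5, 32.8]
ee_rot: [-159.5, 89.9, -166.2]
force: [-0.8, 0.5, -0.8]
gripper_width: 55.7
time_s: 11.12
ee_pos: [596.7, 98.6, 33.6]
ee_rot: [6.0, 90.0, -0.8]
force: [-0.3, 0.1, -1.1]
gripper_width: 55.8
t 11.12 pos [596.7  98.6  33.6] jaw 83.2 w 55.8 F [-0.3  0.1 -1.1]
offset [0.6 0.8 0.2]
yaw change world 0.1 -> rot x -0.1
```

View pics/c3.png

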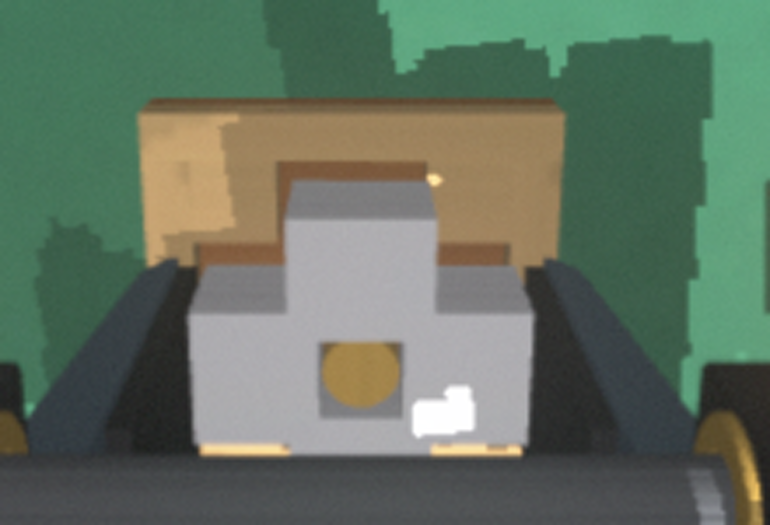

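```bash
python3 - <<'E'
from h import *
zt([597,99.3,33],83.3,[('mark',[[361,375]],42),('blank arm top',[[287,219],[437,219]],45),('blank arm low',[[291,180],[433,180]],23),('side top',[[190,313],[533,313]],45),('side low',[[196,265],[528,265]],23),('rim',[[139,114],[565,114]],14),('pocket arm',[[277,163],[428,163]],14),('pocket side',[[198,244],[510,244]],14)])
E
```

```text
mark [[0.3, -0.2]] mean [ 0.27 -0.17]
blank arm top [[-11.3, -28.5], [12.1, -28.5]] mean [  0.37 -28.52]
blank arm low [[-12.1, -28.5], [12.9, -28.5]] mean [  0.41 -28.48]
side top [[-27.2, -12.6], [27.9, -12.7]] mean [  0.33 -12.62]
side low [[-29.5, -12.5], [30.4, -12.6]] mean [  0.45 -12.52]
rim [[-40.1, -38.3], [37.3, -38.4]] mean [ -1.41 -38.35]
pocket arm [[-15.2, -29.1], [12.6, -29.1]] mean [ -1.32 -29.12]
pocket side [[-30.4, -13.3], [28.3, -13.4]] mean [ -1.04 -13.33]
```

```bash
python3 -m handwheel '{"gripper":[0.6,0.6,0.6,0.6,0.6],"offset":[[4,-1.7,1.2],[4,-1.7,1.2],[4,-1.7,1.2],[4,-1.7,1.2],[4,-1.7,1.2]],"rot":[[0,0,0],[0,0,0],[0,0,0],[0,0,0],[0,0,0]]}'
python3 -m handwheel '{"gripper":[0.6,0.6,0.6,0.6,0.6],"offset":[[3,0,0],[6,0,0],[9,0,0],[12,0,0],[12,0,0]],"rot":[[0,0,0],[0,0,0],[0,0,0],[0,0,0],[0,0,0]]}' 
python3 - <<'E'
from seg import *
im,_=shot('wrist'); a=im[150:300,180:400]; cv2.imwrite('pics/c4.png',cv2.resize(a,None,fx=3.5,fy=3.5,interpolation=cv2.INTER_CUBIC))
E
```

```text
time_s: 11.58
ee_pos: [598.1, 97.6, 29.0]
ee_rot: [35.4, 90.0, 28.7]
force: [-0.5, 0.3, -1.1]
gripper_width: 55.7
time_s: 12.0
ee_pos: [598.0, 97.6, 16.7]
ee_rot: [-159.0, 90.0, -165.7]
force: [-1.1, -0.2, -0.5]
gripper_width: 55.9
```

View pics/c4.png

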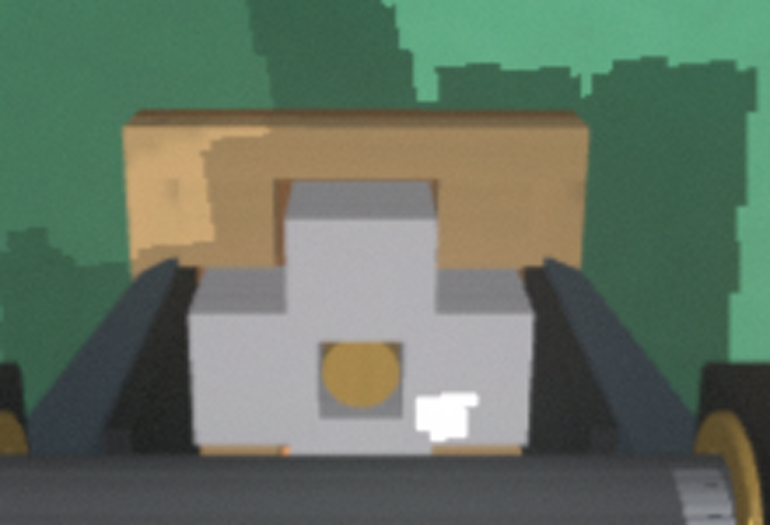

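```bash
python3 -m handwheel '{"gripper":[0.2,0.2,0.2,0.2,0.2],"offset":[[0,0,0],[0,0,0],[0,0,0],[-30,0,0],[-70,0,0]],"rot":[[0,0,0],[0,0,0],[0,0,0],[0,0,0],[0,0,0]]}'
python3 -m handwheel '{"gripper":[0.2,0.2,0.2,0.2,0.2],"offset":[[0,-10,-36],[0,-20,-72],[0,-30,-108],[0,-39.6,-138.8],[0,-39.6,-138.8]],"rot":[[-7,0,0],[-14,0,0],[-21,0,0],[-28,0,0],[-31.7,0,0]]}'
python3 -m handwheel '{"gripper":[0.2,0.2,0.2],"offset":[[0,0,0],[0,0,0],[0,0,0]],"rot":[[0,0,0],[0,0,0],[0,0,0]]}'
python3 - <<'E'
from seg import *
togo([455.5,74.4,87],115)
im,_=shot('wrist','s1.png')
E
```

```text
time_s: 12.47
ee_pos: [595.2, 97.2, 84.2]
ee_rot: [-165.1, 89.5, -171.8]
force: [1.0, -0.0, 0.2]
gripper_width: 72.8
time_s: 12.88
ee_pos: [447.3, 73.2, 86.2]
ee_rot: [163.1, 89.5, -171.6]
force: [-0.4, 0.1, -0.8]
gripper_width: 72.8
time_s: 13.13
ee_pos: [457.1, 74.7, 87.4]
ee_rot: [-16.6, 89.9, 8.3]
force: [0.4, 0.5, -0.4]
gripper_width: 73.0
t 13.13 pos [457.1  74.7  87.4] jaw 114.9 w 73.0 F [ 0.4  0.5 -0.4]
offset [ 0.4  0.4 -1.5]
yaw change world 0.1 -> rot x -0.1
```

View pics/s1.png

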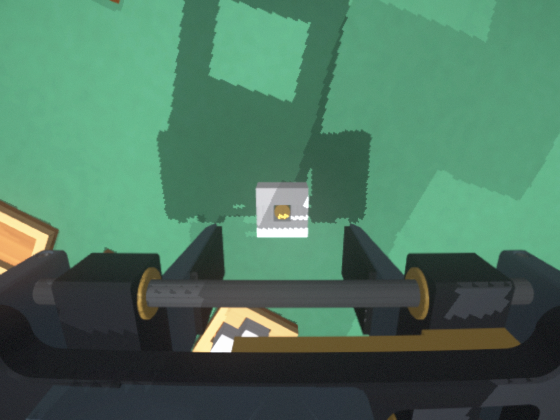

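```bash
python3 -m handwheel '{"gripper":[0.2,0.2,0.2,0.2,0.2],"offset":[[40,0,0],[65,0,0],[77,0,0],[77,0,0],[77,0,0]],"rot":[[0,0,0],[0,0,0],[0,0,0],[0,0,0],[0,0,0]]}'
python3 -m handwheel '{"gripper":[0.7,0.7,0.7,0.7,0.7],"offset":[[0,0,0],[0,0,0],[0,0,0],[0,0,0],[0,0,0]],"rot":[[0,0,0],[0,0,0],[0,0,0],[0,0,0],[0,0,0]]}' 30
python3 -m handwheel '{"gripper":[0.7,0.7],"offset":[[0,0,0],[0,0,0]],"rot":[[0,0,0],[0,0,0]]}' 30
python3 - <<'E'
from h import *
T=np.array([455.5,74.4,10]); R=Rj(115); g=np.array([594.6,-137.6,10])
print('total',R.T@(g-T))
E
```

```text
time_s: 13.6
ee_pos: [456.1, 74.5, 9.5]
ee_rot: [162.8, 89.9, -172.3]
force: [-0.2, -0.1, 0.2]
gripper_width: 72.8
time_s: 14.02
ee_pos: [456.0, 74.4, 10.6]
ee_rot: [-23.3, 89.9, 1.7]
force: [1.0, -0.9, 1.4]
gripper_width: 42.7
time_s: 14.18
ee_pos: [456.1, 74.4, 10.6]
ee_rot: [-22.3, 89.9, 2.7]
force: [-0.2, -0.8, 5.9]
gripper_width: 41.9
total [   0.         -250.92345106   36.47234169]
```

```bash
python3 -m handwheel '{"gripper":[0.7,0.7,0.7,0.7,0.7],"offset":[[-40,0,0],[-45,-38,6],[-45,-76,11],[-45,-114,17],[-45,-150,22]],"rot":[[0,0,0],[7,0,0],[14,0,0],[21,0,0],[28.8,0,0]]}'
python3 - <<'E'
from h import *
T=np.array([455.5,74.4,55])+Rj(115)@[0,-150,22]; g=np.array([594.6,-137.6,33])
print(T,'rem',Rj(86.2).T@(g-T))
togo([594.6,-137.6,33],86.2)
E
```

```text
time_s: 14.6
ee_pos: [539.6, -53.6, 55.1]
ee_rot: [13.7, 90.0, 10.2]
force: [-0.3, -0.4, -2.1]
gripper_width: 42.0
[538.83151058 -52.2485663   55.        ] rem [ 22.         -81.46779056  61.30245305]
t 14.6 pos [539.6 -53.6  55.1] jaw 86.5 w 42.0 F [-0.3 -0.4 -2.1]
offset [ 22.1 -80.5  60. ]
yaw change world -0.3 -> rot x 0.3
```

```bash
python3 -m handwheel '{"gripper":[0.7,0.7,0.7,0.7,0.7],"offset":[[0,-32,24],[0,-64,48],[10,-81.5,61.3],[22,-81.5,61.3],[22,-81.5,61.3]],"rot":[[0.4,0,0],[0.4,0,0],[0.4,0,0],[0.4,0,0],[0.4,0,0]]}'
python3 -m handwheel '{"gripper":[0.7,0.7,0.7,0.7],"offset":[[0,0,0],[0,0,0],[0,0,0],[0,0,0]],"rot":[[0,0,0],[0,0,0],[0,0,0],[0,0,0]]}' 
python3 - <<'E'
from seg import *
togo([594.6,-137.6,33],86.2)
im,_=shot('wrist'); a=im[150:300,180:400]; cv2.imwrite('pics/s2.png',cv2.resize(a,None,fx=3.5,fy=3.5,interpolation=cv2.INTER_CUBIC))
E
```

```text
time_s: 15.02
ee_pos: [594.0, -137.8, 30.1]
ee_rot: [167.2, 89.7, 163.5]
force: [0.1, 0.5, -1.4]
gripper_width: 41.9
time_s: 15.35
ee_pos: [595.7, -136.3, 33.8]
ee_rot: [-7.4, 89.9, -10.9]
force: [-0.1, 0.5, -0.6]
gripper_width: 41.6
t 15.35 pos [ 595.7 -136.3   33.8] jaw 86.5 w 41.6 F [-0.1  0.5 -0.6]
offset [ 0.8 -1.4 -1. ]
yaw change world -0.3 -> rot x 0.3
```

View pics/s2.png

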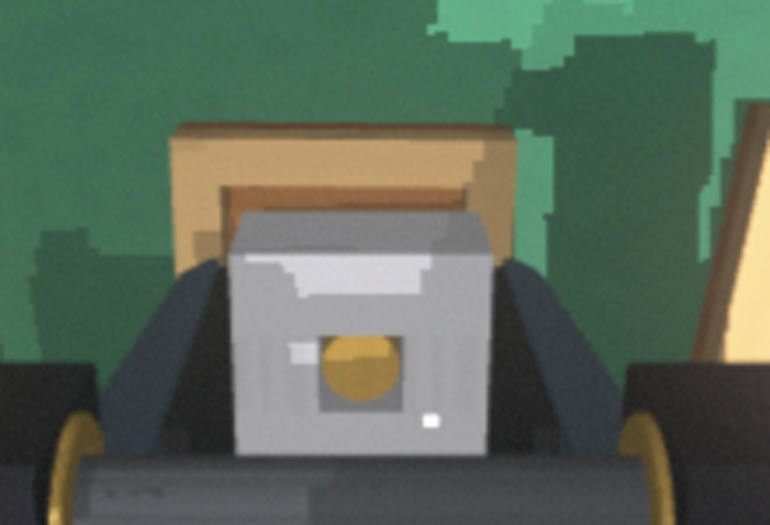

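```bash
python3 - <<'E'
from h import *
zt([594.6,-137.6,33],86.2,[('mark',[[361,369]],42),('top',[[229,254],[493,254]],45),('low',[[238,213],[481,213]],23),('rim',[[171,137],[517,136]],14),('pocket',[[222,187],[466,187]],14)])
E
```

```text
mark [[0.3, -1.3]] mean [ 0.28 -1.28]
top [[-20.6, -22.7], [21.1, -22.7]] mean [  0.23 -22.71]
low [[-21.6, -22.3], [21.6, -22.4]] mean [-1.000e-02 -2.239e+01]
rim [[-34.5, -34.0], [28.7, -34.3]] mean [ -2.88 -34.15]
pocket [[-25.5, -24.5], [19.7, -24.6]] mean [ -2.89 -24.52]
```

```bash
python3 -m handwheel '{"gripper":[0.7,0.7,0.7,0.7,0.7],"offset":[[4,-3,-0.4],[4,-3,-0.4],[4,-3,-0.4],[4,-3,-0.4],[4,-3,-0.4]],"rot":[[0,0,0],[0,0,0],[0,0,0],[0,0,0],[0,0,0]]}'
python3 -m handwheel '{"gripper":[0.7,0.7,0.7,0.7,0.7],"offset":[[3,0,0],[6,0,0],[9,0,0],[12,0,0],[12,0,0]],"rot":[[0,0,0],[0,0,0],[0,0,0],[0,0,0],[0,0,0]]}' 
python3 - <<'E'
from seg import *
im,_=shot('wrist'); a=im[150:300,180:400]; cv2.imwrite('pics/s3.png',cv2.resize(a,None,fx=3.5,fy=3.5,interpolation=cv2.INTER_CUBIC))
E
```

```text
time_s: 15.82
ee_pos: [595.1, -140.0, 29.0]
ee_rot: [2.1, 90.0, -1.5]
force: [0.2, 0.3, -0.1]
gripper_width: 42.0
time_s: 16.23
ee_pos: [594.9, -139.9, 16.7]
ee_rot: [164.2, 90.0, 160.6]
force: [-0.1, -0.3, -0.6]
gripper_width: 41.4
```

View pics/s3.png

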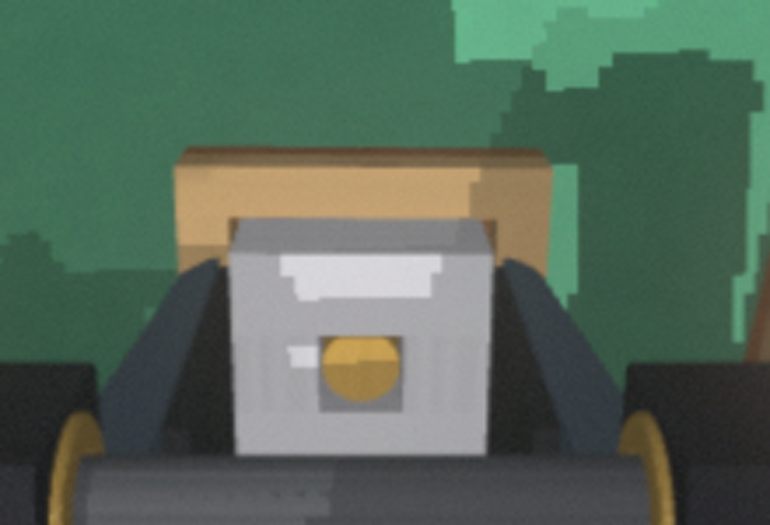

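```bash
python3 -m handwheel '{"gripper":[0.4,0.4,0.4,0.4,0.4],"offset":[[0,0,0],[0,0,0],[0,0,0],[-35,0,0],[-75,0,0]],"rot":[[0,0,0],[0,0,0],[0,0,0],[0,0,0],[0,0,0]]}'
python3 - <<'E'
from seg import *
print(plane(ncam([468.8,-34.2,90],107),[[27,122]],19))
im,_=shot('wrist','s4.png')
T=[594.4,-140.6,92]
report(im,ncam(T,86.4),240)
E
```

```text
time_s: 16.7
ee_pos: [592.7, -139.4, 89.9]
ee_rot: [169.1, 89.6, 165.5]
force: [1.1, -0.5, 0.8]
gripper_width: 54.8
[[ 455.33739054 -250.51328419   19.        ]]
alu pix [543.4 204.9] cen [600.  82.] rect [602.5  78.2] [65.7 36.7] 11.5
brass pix [281.6 217.6] cen [ 598.3 -141.8] rect [ 598.7 -141.5] [11.8 10.7] 86.5
brass pix [427.1 207.8] cen [597.2 -18.6] rect [597.5 -18.6] [10.  11.3] 78.1
```

View pics/s4.png

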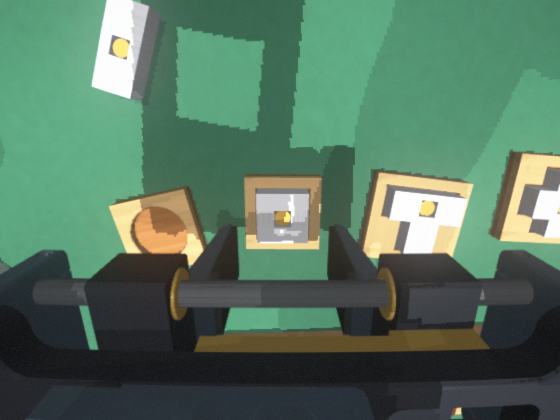

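```bash
python3 -m handwheel '{"gripper":[0.4,0.4,0.4,0.4,0.4],"offset":[[0,-24,-26],[0,-48,-52],[0,-72,-78],[0,-96,-104],[0,-118.4,-130.2]],"rot":[[6,0,0],[12,0,0],[18.4,0,0],[18.4,0,0],[18.4,0,0]]}'
python3 -m handwheel '{"gripper":[0.4,0.4,0.4,0.4,0.4],"offset":[[0,0,0],[0,0,0],[0,0,0],[0,0,0],[0,0,0]],"rot":[[0,0,0],[0,0,0],[0,0,0],[0,0,0],[0,0,0]]}'
python3 - <<'E'
from seg import *
togo([457,-250.5,90],68)
im,_=shot('wrist','o1.png')
E
```

```text
time_s: 17.17
ee_pos: [456.7, -251.0, 92.3]
ee_rot: [-14.0, 89.9, -35.9]
force: [0.8, -0.6, 0.8]
gripper_width: 54.8
time_s: 17.58
ee_pos: [458.8, -249.5, 92.0]
ee_rot: [10.8, 90.0, -11.1]
force: [-0.0, 1.0, -0.2]
gripper_width: 54.9
t 17.58 pos [ 458.8 -249.5   92. ] jaw 68.1 w 54.9 F [-0.   1.  -0.2]
offset [ 2.  -1.6 -1.3]
yaw change world -0.1 -> rot x 0.1
```

View pics/o1.png

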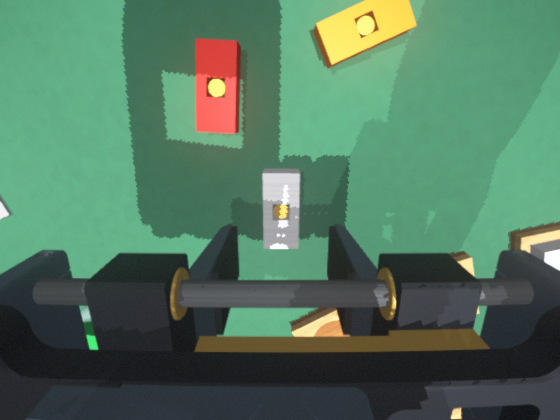

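```bash
python3 -m handwheel '{"gripper":[0.4,0.4,0.4,0.4,0.4],"offset":[[40,0,0],[70,0,0],[82,0,0],[82,0,0],[82,0,0]],"rot":[[0,0,0],[0,0,0],[0,0,0],[0,0,0],[0,0,0]]}'
python3 -m handwheel '{"gripper":[0.85,0.85,0.85,0.85,0.85],"offset":[[0,0,0],[0,0,0],[0,0,0],[0,0,0],[0,0,0]],"rot":[[0,0,0],[0,0,0],[0,0,0],[0,0,0],[0,0,0]]}' 30
python3 -m handwheel '{"gripper":[0.85,0.85],"offset":[[0,0,0],[0,0,0]],"rot":[[0,0,0],[0,0,0]]}' 30
python3 - <<'E'
from h import *
T=np.array([457,-250.5,10]); R=Rj(68); g=np.array([629,212.5,10])
print('total',R.T@(g-T)); print(Rj(68).T@(np.array([560,-40,10])-T))
E
```

```text
time_s: 18.05
ee_pos: [458.1, -249.5, 9.5]
ee_rot: [167.9, 89.9, 146.0]
force: [0.4, 0.2, -0.3]
gripper_width: 54.6
time_s: 18.47
ee_pos: [458.3, -250.4, 10.9]
ee_rot: [-6.5, 89.9, -28.5]
force: [-0.5, 0.4, 3.8]
gripper_width: 30.0
time_s: 18.63
ee_pos: [458.3, -250.4, 10.9]
ee_rot: [-6.0, 89.9, -27.9]
force: [-0.6, 0.1, 6.2]
gripper_width: 29.9
total [  0.         493.71845873 -13.96722977]
[  0.         233.75668051  16.64524911]
```

```bash
python3 -m handwheel '{"gripper":[0.85,0.85,0.85,0.85,0.85],"offset":[[-40,0,0],[-50,38,0],[-50,78,0],[-50,119,0],[-50,160,0]],"rot":[[0,0,0],[0,0,0],[0,0,0],[0,0,0],[0,0,0]]}'
python3 -m handwheel '{"gripper":[0.85,0.85,0.85,0.85,0.85],"offset":[[0,40,0],[0,80,0],[0,120,0],[0,160,0],[0,200,0]],"rot":[[0,0,0],[0,0,0],[0,0,0],[0,0,0],[0,0,0]]}'
python3 -m handwheel '{"gripper":[0.85,0.85,0.85,0.85,0.85],"offset":[[0,38,-4],[0,76,-8],[0,110,-12],[15,133.7,-14],[27,133.7,-14]],"rot":[[-6.5,0,0],[-13,0,0],[-19.5,0,0],[-25.4,0,0],[-25.4,0,0]]}'
python3 -m handwheel '{"gripper":[0.85,0.85,0.85,0.85,0.85],"offset":[[0,0,0],[0,0,0],[0,0,0],[0,0,0],[0,0,0]],"rot":[[0,0,0],[0,0,0],[0,0,0],[0,0,0],[0,0,0]]}'
python3 - <<'E'
from seg import *
togo([629,212.5,33],93.4)
im,_=shot('wrist','o2f.png'); a=im[150:300,180:400]; cv2.imwrite('pics/o2.png',cv2.resize(a,None,fx=3.5,fy=3.5,interpolation=cv2.INTER_CUBIC))
E
```

```text
time_s: 19.05
ee_pos: [517.7, -100.3, 60.3]
ee_rot: [15.7, 90.0, -6.3]
force: [0.8, 0.4, -1.4]
gripper_width: 29.7
time_s: 19.47
ee_pos: [592.3, 85.8, 59.7]
ee_rot: [-143.8, 90.0, -165.7]
force: [0.8, -0.3, -1.4]
gripper_width: 29.9
time_s: 19.88
ee_pos: [630.9, 218.2, 32.5]
ee_rot: [34.7, 89.8, 38.6]
force: [-0.0, -1.0, -0.8]
gripper_width: 29.8
time_s: 20.3
ee_pos: [629.8, 212.0, 33.9]
ee_rot: [9.0, 89.9, 12.3]
force: [-0.0, 0.4, -1.1]
gripper_width: 29.5
t 20.3 pos [629.8 212.   33.9] jaw 93.3 w 29.5 F [-0.   0.4 -1.1]
offset [ 0.9  0.5 -0.7]
yaw change world 0.1 -> rot x -0.1
```

View pics/o2.png

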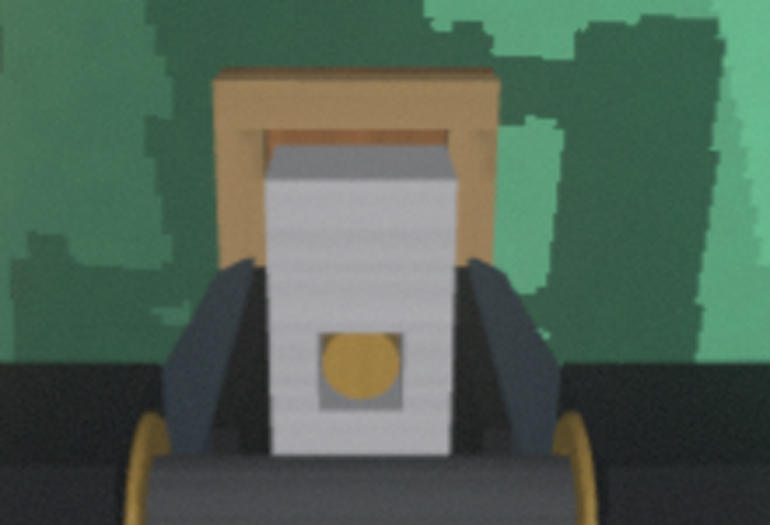

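```bash
python3 - <<'E'
from h import *
zt([629,212.5,33],93.4,[('mark',[[361,366]],42),('top',[[265,179],[457,179]],45),('low',[[275,146],[448,146]],23),('rim',[[214,81],[499,81]],14),('pocket',[[265,130],[449,130]],14)])
E
```

```text
mark [[0.3, -1.8]] mean [ 0.29 -1.84]
top [[-14.6, -35.0], [15.0, -35.1]] mean [  0.22 -35.03]
low [[-14.7, -34.6], [15.4, -34.7]] mean [  0.33 -34.67]
rim [[-26.2, -44.4], [25.1, -44.5]] mean [ -0.58 -44.43]
pocket [[-17.2, -35.3], [16.3, -35.4]] mean [ -0.48 -35.37]
```

```bash
python3 -m handwheel '{"gripper":[0.85,0.85,0.85,0.85,0.85],"offset":[[4,-0.8,1.4],[4,-0.8,1.4],[4,-0.8,1.4],[4,-0.8,1.4],[4,-0.8,1.4]],"rot":[[0,0,0],[0,0,0],[0,0,0],[0,0,0],[0,0,0]]}'
python3 -m handwheel '{"gripper":[0.85,0.85,0.85,0.85,0.85],"offset":[[3,0,0],[6,0,0],[9,0,0],[12,0,0],[12,0,0]],"rot":[[0,0,0],[0,0,0],[0,0,0],[0,0,0],[0,0,0]]}' 
python3 - <<'E'
from seg import *
im,_=shot('wrist'); a=im[150:300,180:400]; cv2.imwrite('pics/o3.png',cv2.resize(a,None,fx=3.5,fy=3.5,interpolation=cv2.INTER_CUBIC))
E
```

```text
time_s: 20.77
ee_pos: [630.8, 212.4, 29.0]
ee_rot: [-2.7, 90.0, 0.7]
force: [0.5, 0.0, -0.3]
gripper_width: 29.5
time_s: 21.18
ee_pos: [630.8, 212.4, 16.9]
ee_rot: [-30.6, 90.0, -27.2]
force: [0.4, 0.1, -0.0]
gripper_width: 30.1
```

View pics/o3.png

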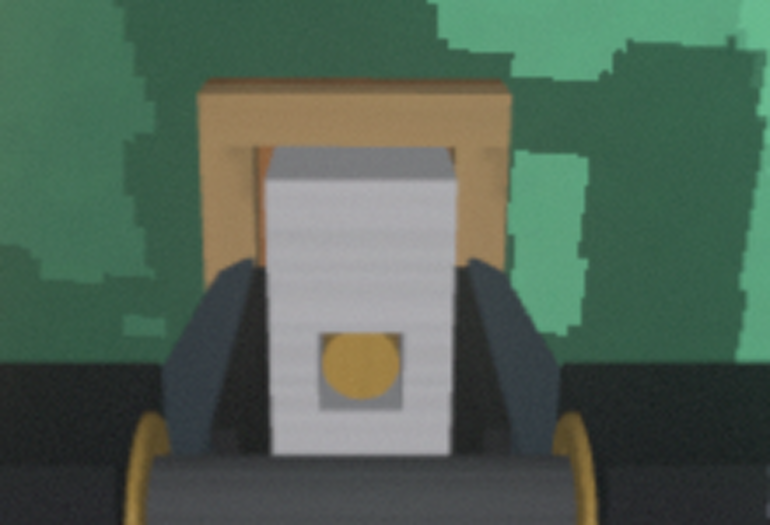

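```bash
python3 -m handwheel '{"gripper":[0.5,0.5,0.5,0.5,0.5],"offset":[[0,0,0],[0,0,0],[0,0,0],[-30,0,0],[-70,0,0]],"rot":[[0,0,0],[0,0,0],[0,0,0],[0,0,0],[0,0,0]]}'
python3 -m handwheel '{"gripper":[0.5,0.5,0.5,0.5,0.5],"offset":[[-40,0,0],[-80,0,0],[-105,30,0],[-105,65,0],[-105,95,0]],"rot":[[0,0,0],[0,0,0],[0,0,0],[0,0,0],[0,0,0]]}'
python3 -m handwheel '{"gripper":[0.5,0.5,0.5,0.5,0.5],"offset":[[0,35,2],[0,60,2],[0,60,2],[0,60,2],[0,60,2]],"rot":[[0,0,0],[0,0,0],[0,0,0],[0,0,0],[0,0,0]]}'
python3 -m handwheel '{"gripper":[0.5,0.5,0.5,0.5],"offset":[[0,0,0],[0,0,0],[0,0,0],[0,0,0]],"rot":[[0,0,0],[0,0,0],[0,0,0],[0,0,0]]}'
python3 - <<'E'
from h import *
T=np.array([629,212.5,33-4-12+175])+Rj(93.4)@[0,155-.8,2+1.4]; print(T); togo(T,93.4)
im,_=shot('wrist','p1.png')
E
```

```text
time_s: 21.65
ee_pos: [628.0, 211.5, 83.6]
ee_rot: [-165.6, 89.5, -162.2]
force: [1.0, 0.2, 0.4]
gripper_width: 45.5
time_s: 22.07
ee_pos: [626.1, 308.9, 195.3]
ee_rot: [26.8, 89.6, 30.1]
force: [-0.9, 0.1, -0.0]
gripper_width: 45.6
time_s: 22.48
ee_pos: [623.4, 366.5, 191.7]
ee_rot: [-108.2, 89.9, -104.8]
force: [0.3, 0.0, 0.2]
gripper_width: 45.6
time_s: 22.82
ee_pos: [623.8, 366.3, 192.2]
ee_rot: [-0.4, 90.0, 3.0]
force: [0.4, -0.0, 0.1]
gripper_width: 46.1
[623.24897261 366.63022314 192.        ]
t 22.82 pos [623.8 366.3 192.2] jaw 93.4 w 46.1 F [ 0.4 -0.   0.1]
offset [ 0.2  0.4 -0.5]
yaw change world 0.0 -> rot x -0.0
```

View pics/p1.png

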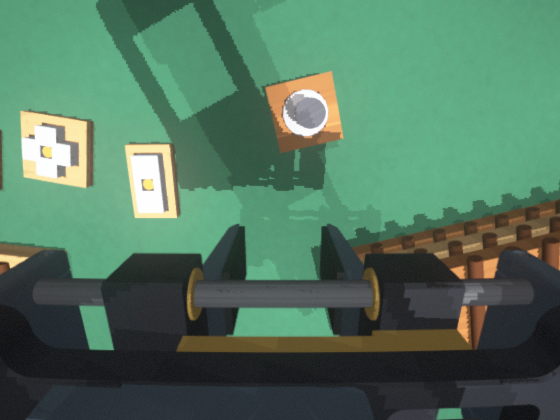

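```bash
python3 - <<'E'
import cv2
a=cv2.imread('pics/p1.png')[60:160,255:355]
cv2.imwrite('pics/p1z.png',cv2.resize(a,None,fx=6,fy=6,interpolation=cv2.INTER_CUBIC))
E
```

```text
(no output)
```

View pics/p1z.png

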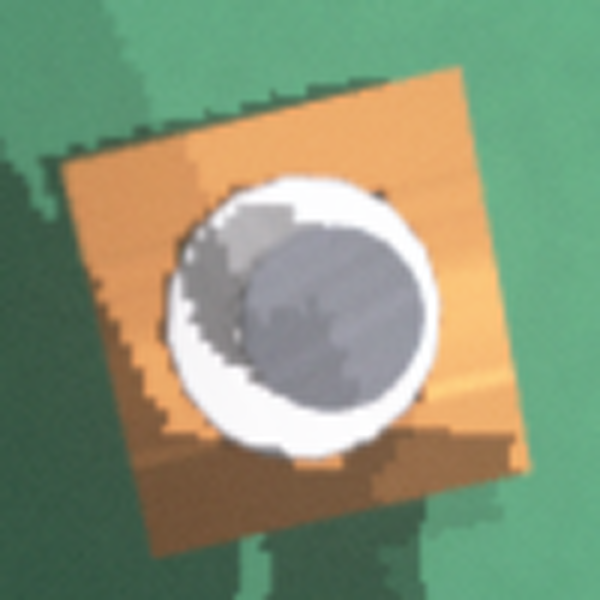

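```bash
python3 - <<'E'
from h import *
T=[623.25,366.6,192]; c=ncam(T,93.4)
f=lambda p,z: plane(c,np.array(p,float)/6+[255,60],z)
print('flange',f([[304,318]],62)); print('top',f([[334,317]],116)); q=f([[62,163],[460,67],[531,470],[155,557]],56); print(q, q.mean(0))
E
```

```text
flange [[541.06866136 383.35508924  62.        ]]
top [[540.9925207 383.3523032 116.       ]]
[[519.77237109 343.76698457  56.        ]
 [501.66412516 405.07894252  56.        ]
 [562.72452722 423.09610965  56.        ]
 [580.86025222 362.09924856  56.        ]] [541.25531892 383.51032132  56.        ]
```

```bash
python3 -m handwheel '{"gripper":[0.4,0.4,0.4,0.4,0.4],"offset":[[0,10,-40],[0,21.6,-81.3],[0,21.6,-81.3],[0,21.6,-81.3],[0,21.6,-81.3]],"rot":[[0,0,0],[0,0,0],[0,0,0],[0,0,0],[0,0,0]]}'
python3 -m handwheel '{"gripper":[0.4,0.4,0.4,0.4,0.4],"offset":[[0,0,0],[40,0,0],[80,0,0],[110,0,0],[110,0,0]],"rot":[[0,0,0],[0,0,0],[0,0,0],[0,0,0],[0,0,0]]}'
python3 -m handwheel '{"gripper":[0.4,0.4,0.4,0.4],"offset":[[0,0,0],[10,0,0],[18,0,0],[18,0,0]],"rot":[[0,0,0],[0,0,0],[0,0,0],[0,0,0]]}'
python3 - <<'E'
from h import *
togo([540.8,383.4,64],93.4)
im,_=shot('wrist'); a=im[150:300,180:400]; cv2.imwrite('pics/p2.png',cv2.resize(a,None,fx=3.5,fy=3.5,interpolation=cv2.INTER_CUBIC))
E
```

```text
time_s: 23.28
ee_pos: [541.6, 384.0, 192.6]
ee_rot: [11.4, 89.9, 14.8]
force: [-0.2, -0.2, -0.2]
gripper_width: 54.7
time_s: 23.7
ee_pos: [538.5, 380.8, 74.7]
ee_rot: [-148.0, 89.2, -144.6]
force: [-1.2, -0.3, -0.6]
gripper_width: 54.6
time_s: 24.03
ee_pos: [541.3, 383.8, 63.9]
ee_rot: [10.8, 90.0, 14.2]
force: [0.2, 0.3, -0.4]
gripper_width: 54.8
t 24.03 pos [541.3 383.8  63.9] jaw 93.4 w 54.8 F [ 0.2  0.3 -0.4]
offset [-0.1 -0.4 -0.5]
yaw change world -0.0 -> rot x 0.0
```

View pics/p2.png

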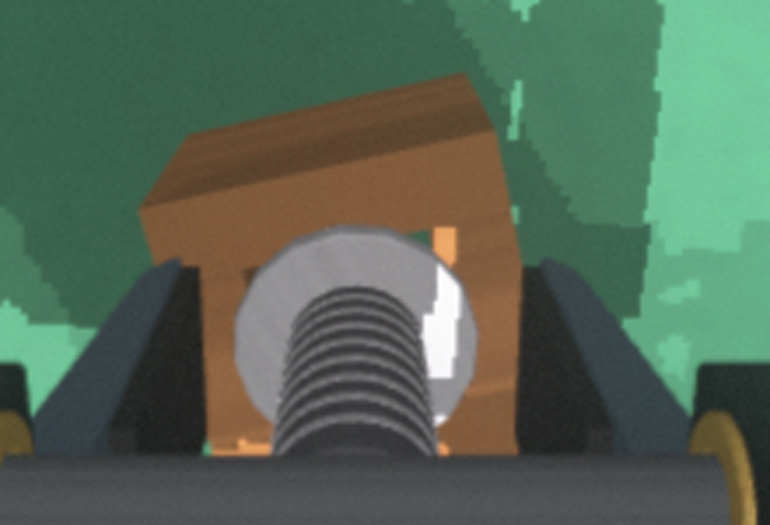

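```bash
python3 - <<'E'
from h import *
zt([540.8,383.4,64],93.4,[('front',[[356,229]],62),('sides',[[235,335],[477,335]],62)])
E
```

```text
front [[-0.6, -22.1]] mean [ -0.59 -22.12]
sides [[-21.9, -2.4], [20.7, -2.5]] mean [-0.58 -2.44]
```

```bash
python3 -m handwheel '{"gripper":[0.9,0.9,0.9,0.9,0.9],"offset":[[0,0,0],[0,0,0],[0,0,0],[0,0,0],[0,0,0]],"rot":[[0,0,0],[0,0,0],[0,0,0],[0,0,0],[0,0,0]]}' 60
python3 -m handwheel '{"gripper":[0.9,0.9,0.9,0.9,0.9],"offset":[[0,0,0],[0,0,0],[-10,0,0],[-40,0,0],[-75,0,0]],"rot":[[0,0,0],[0,0,0],[0,0,0],[0,0,0],[0,0,0]]}' 60
python3 -m handwheel '{"gripper":[0.9,0.9,0.9],"offset":[[-30,0,0],[-30,0,0],[-30,0,0]],"rot":[[0,0,0],[0,0,0],[0,0,0]]}' 60
python3 - <<'E'
from h import *
togo([630,212,169],93.4)
im,_=shot('wrist'); a=im[150:300,180:400]; cv2.imwrite('pics/p3.png',cv2.resize(a,None,fx=3.5,fy=3.5,interpolation=cv2.INTER_CUBIC))
E
```

```text
time_s: 24.5
ee_pos: [541.1, 383.6, 64.3]
ee_rot: [-53.7, 90.0, -50.2]
force: [-0.1, -4.2, 2.8]
gripper_width: 24.3
time_s: 24.92
ee_pos: [539.0, 382.9, 136.6]
ee_rot: [-152.6, 89.6, -149.2]
force: [0.9, 0.5, -2.3]
gripper_width: 23.1
time_s: 25.17
ee_pos: [541.6, 384.6, 170.7]
ee_rot: [35.5, 89.8, 39.0]
force: [-0.9, -0.1, -3.6]
gripper_width: 23.2
t 25.17 pos [541.6 384.6 170.7] jaw 93.4 w 23.2 F [-0.9 -0.1 -3.6]
offset [   1.6 -177.5   77.9]
yaw change world -0.0 -> rot x 0.0
```

View pics/p3.png

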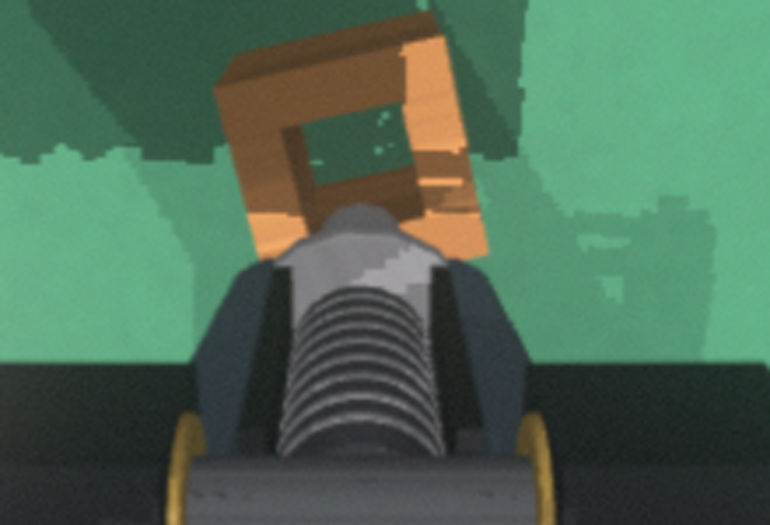

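```bash
python3 - <<'E'
from h import *
zt([540.8,383.4,169],93.4,[('flange',[[360,229]],169-2),('nose',[[361,204]],169-58),('nosecols',[[322,228],[402,228]],169-50)])
T=np.array([540.8,383.4,169]); g=np.array([630,212,169.]); print(Rj(93.4).T@(g-T))
# marks seen in p1 (jaw93.4)
c=ncam([623.25,366.6,192],93.4); print(plane(c,[[148,184],[48,153]],25))
E
```

```text
flange [[0.1, -22.1]] mean [  0.09 -22.12]
nose [[0.3, -9.0]] mean [ 0.33 -8.99]
nosecols [[-8.2, -6.0], [9.3, -6.0]] mean [ 0.55 -6.03]
[   0.         -176.38843503   78.87788022]
[[628.86727623 212.61826552  25.        ]
 [599.33917043  98.71238538  25.        ]]
```

```bash
python3 -m handwheel '{"gripper":[0.9,0.9,0.9,0.9,0.9],"offset":[[0,-35,15],[0,-70,31],[0,-105,46],[10,-140,61],[20,-176.2,77.1]],"rot":[[0,0,0],[0,0,0],[0,0,0],[0,0,0],[0,0,0]]}' 60
python3 -m handwheel '{"gripper":[0.9,0.9,0.9,0.9,0.9],"offset":[[30,0,0],[48,0,0],[48,0,0],[48,0,0],[48,0,0]],"rot":[[0,0,0],[0,0,0],[0,0,0],[0,0,0],[0,0,0]]}' 60
python3 -m handwheel '{"gripper":[0.9,0.9,0.9],"offset":[[0,0,0],[0,0,0],[0,0,0]],"rot":[[0,0,0],[0,0,0],[0,0,0]]}' 60
python3 - <<'E'
from h import *
togo([628.2,212,101],93.4)
im,_=shot('wrist'); a=im[150:300,180:400]; cv2.imwrite('pics/p4.png',cv2.resize(a,None,fx=3.5,fy=3.5,interpolation=cv2.INTER_CUBIC))
shot('side','p4s.png')
E
```

```text
time_s: 25.63
ee_pos: [627.7, 211.1, 146.4]
ee_rot: [-171.7, 89.8, -168.2]
force: [1.3, 0.6, -3.3]
gripper_width: 23.7
time_s: 26.05
ee_pos: [628.6, 213.1, 100.8]
ee_rot: [-176.9, 90.0, -173.4]
force: [0.1, -0.1, -2.6]
gripper_width: 23.1
time_s: 26.3
ee_pos: [629.0, 213.3, 102.2]
ee_rot: [12.9, 89.9, 16.4]
force: [-0.4, 0.0, -3.1]
gripper_width: 23.2
t 26.3 pos [629.  213.3 102.2] jaw 93.5 w 23.2 F [-0.4  0.  -3.1]
offset [ 1.2 -1.2 -0.9]
yaw change world -0.1 -> rot x 0.1
```

View pics/p4.png

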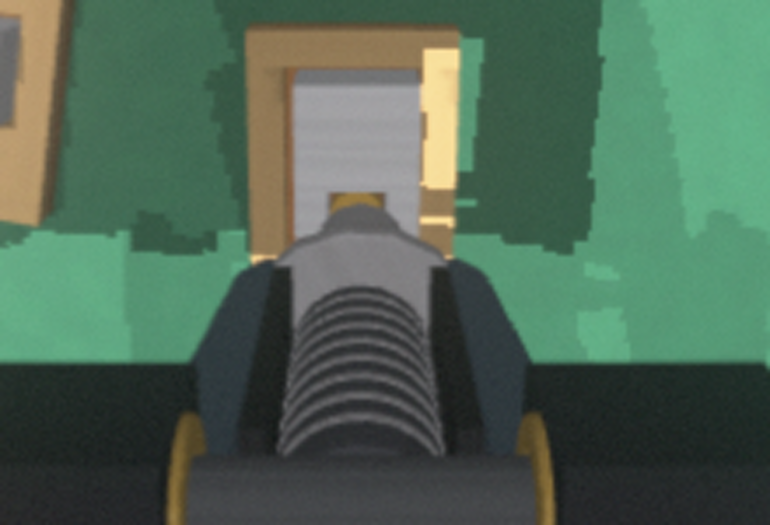

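```bash
python3 - <<'E'
from h import *
zt([628.2,212,101],93.4,[('nose front(-10)',[[361,204]],43),('hole back(-7)',[[330,193],[384,193]],28),('blank back(-33)',[[292,84],[421,84]],28)])
E
```

```text
nose front(-10) [[0.3, -9.0]] mean [ 0.33 -9.  ]
hole back(-7) [[-7.0, -7.0], [5.8, -7.0]] mean [-0.6  -7.03]
blank back(-33) [[-15.7, -33.3], [14.2, -33.4]] mean [ -0.74 -33.37]
```

```bash
python3 -m handwheel '{"gripper":[0.9,0.9,0.9,0.9,0.9],"offset":[[0,-1,-0.6],[6,-1,-0.6],[12,-1,-0.6],[12,-1,-0.6],[12,-1,-0.6]],"rot":[[0,0,0],[0,0,0],[0,0,0],[0,0,0],[0,0,0]]}' 60
python3 -m handwheel '{"gripper":[0.9,0.9,0.9,0.9,0.9],"offset":[[1,0,0],[2,0,0],[3,0,0],[4,0,0],[5,0,0]],"rot":[[0,0,0],[0,0,0],[0,0,0],[0,0,0],[0,0,0]]}' 60
python3 -m handwheel '{"gripper":[0.9,0.9,0.9,0.9,0.9],"offset":[[1,0,0],[2,0,0],[3,0,0],[3,0,0],[3,0,0]],"rot":[[0,0,0],[0,0,0],[0,0,0],[0,0,0],[0,0,0]]}' 60

```

```text
time_s: 26.82
ee_pos: [627.5, 211.4, 88.0]
ee_rot: [-164.6, 89.9, -161.2]
force: [0.7, 0.4, -2.6]
gripper_width: 23.4
time_s: 27.23
ee_pos: [628.5, 211.7, 86.1]
ee_rot: [10.8, 89.9, 14.2]
force: [-3.1, -1.3, 10.0]
gripper_width: 23.2
time_s: 27.65
ee_pos: [628.4, 211.7, 82.4]
ee_rot: [11.6, 89.9, 15.0]
force: [-2.3, -0.4, 5.2]
gripper_width: 23.2
```

```bash
python3 -m handwheel '{"gripper":[0.9,0.9,0.9,0.9,0.9],"offset":[[1,0,0],[2,0,0],[3,0,0],[4,0,0],[5,0,0]],"rot":[[0,0,0],[0,0,0],[0,0,0],[0,0,0],[0,0,0]]}' 60
python3 -m handwheel '{"gripper":[0.9,0.9,0.9,0.9,0.9],"offset":[[1,0,0],[2,0,0],[3,0,0],[3,0,0],[3,0,0]],"rot":[[0,0,0],[0,0,0],[0,0,0],[0,0,0],[0,0,0]]}' 60

```

```text
time_s: 28.07
ee_pos: [628.4, 211.7, 77.1]
ee_rot: [11.2, 89.9, 14.6]
force: [-3.1, -1.5, 9.6]
gripper_width: 23.3
time_s: 28.48
ee_pos: [628.4, 211.7, 74.3]
ee_rot: [10.3, 89.9, 13.7]
force: [-3.5, -0.1, 10.0]
gripper_width: 23.3
```

```bash
python3 -m handwheel '{"gripper":[0.9,0.9,0.9],"offset":[[1,0,0],[1,0,0],[1,0,0]],"rot":[[0,0,0],[0,0,0],[0,0,0]]}' 60
python3 -m handwheel '{"gripper":[0.9,0.9,0.9],"offset":[[1,0,0],[1,0,0],[1,0,0]],"rot":[[0,0,0],[0,0,0],[0,0,0]]}' 60

```

```text
time_s: 28.73
ee_pos: [628.5, 211.7, 74.2]
ee_rot: [9.8, 89.9, 13.3]
force: [-4.3, -1.5, 13.3]
gripper_width: 23.2
time_s: 28.98
ee_pos: [628.5, 211.7, 74.1]
ee_rot: [11.7, 89.9, 15.1]
force: [-5.2, -0.8, 17.7]
gripper_width: 23.1
```

```bash
python3 -m handwheel '{"gripper":[0.9,0.9,0.9],"offset":[[2,0,0],[2,0,0],[2,0,0]],"rot":[[0,0,0],[0,0,0],[0,0,0]]}' 60
python3 -m handwheel '{"gripper":[0.9,0.9,0.9,0.9,0.9],"offset":[[-8,0,0],[-20,0,0],[-32,0,0],[-37,0,0],[-37,0,0]],"rot":[[0,0,0],[0,0,0],[0,0,0],[0,0,0],[0,0,0]]}' 60
python3 -m handwheel '{"gripper":[0.9,0.9,0.9],"offset":[[-15,0,40],[-15,0,40],[-15,0,40]],"rot":[[0,0,0],[0,0,0],[0,0,0]]}' 60
python3 - <<'E'
from h import *
togo([0,0,0],93.4)
im,_=shot('wrist','p5f.png'); a=im[120:270,180:400]; cv2.imwrite('pics/p5.png',cv2.resize(a,None,fx=3.5,fy=3.5,interpolation=cv2.INTER_CUBIC))
E
```

```text
time_s: 29.23
ee_pos: [628.6, 211.7, 74.0]
ee_rot: [11.1, 89.8, 14.5]
force: [-7.4, -2.7, 25.8]
gripper_width: 23.3
time_s: 29.65
ee_pos: [628.7, 211.8, 106.6]
ee_rot: [13.8, 89.9, 17.2]
force: [0.5, -0.1, -3.7]
gripper_width: 23.0
time_s: 29.9
ee_pos: [669.1, 213.9, 119.6]
ee_rot: [-129.2, 90.0, -125.8]
force: [-0.2, 0.1, -3.8]
gripper_width: 23.3
t 29.9 pos [669.1 213.9 119.6] jaw 93.4 w 23.3 F [-0.2  0.1 -3.8]
offset [ 119.7 -173.7 -680.6]
yaw change world -0.0 -> rot x 0.0
```

View pics/p5.png

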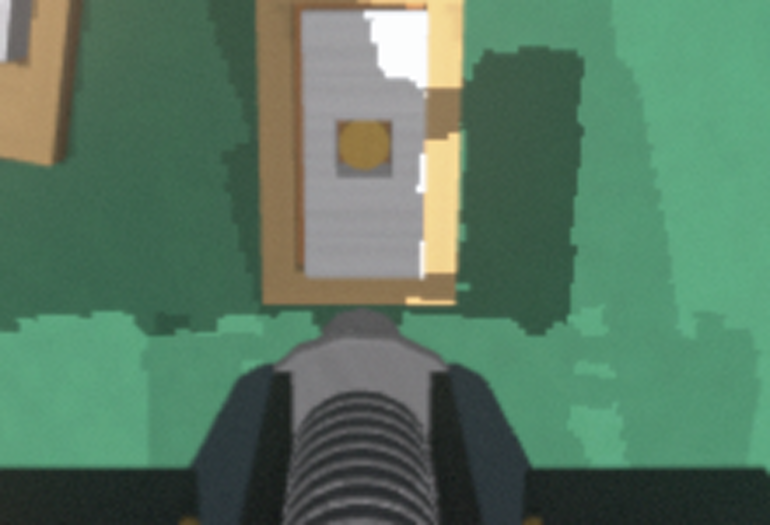

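```bash
python3 -m handwheel '{"gripper":[0.9,0.9,0.9,0.9,0.9],"offset":[[0,-28,-19],[0,-56,-38],[0,-84,-57],[10,-111.1,-76.7],[20,-111.1,-76.7]],"rot":[[0,0,0],[0,0,0],[0,0,0],[0,0,0],[0,0,0]]}' 60
python3 -m handwheel '{"gripper":[0.9,0.9,0.9,0.9,0.9],"offset":[[0,0,0],[0,0,0],[0,0,0],[0,0,0],[0,0,0]],"rot":[[0,0,0],[0,0,0],[0,0,0],[0,0,0],[0,0,0]]}' 60
python3 - <<'E'
from h import *
togo([597.6,97.8,101],93.4)
im,_=shot('wrist'); a=im[150:300,180:400]; cv2.imwrite('pics/p6.png',cv2.resize(a,None,fx=3.5,fy=3.5,interpolation=cv2.INTER_CUBIC))
E
```

```text
time_s: 30.37
ee_pos: [592.5, 93.7, 100.1]
ee_rot: [-156.7, 89.5, -153.4]
force: [-0.4, 0.3, -4.3]
gripper_width: 23.3
time_s: 30.78
ee_pos: [598.8, 99.4, 101.3]
ee_rot: [8.7, 89.9, 12.2]
force: [-0.0, 0.1, -3.6]
gripper_width: 23.3
t 30.78 pos [598.8  99.4 101.3] jaw 93.5 w 23.3 F [-0.   0.1 -3.6]
offset [ 0.3 -1.5 -1.3]
yaw change world -0.1 -> rot x 0.1
```

View pics/p6.png

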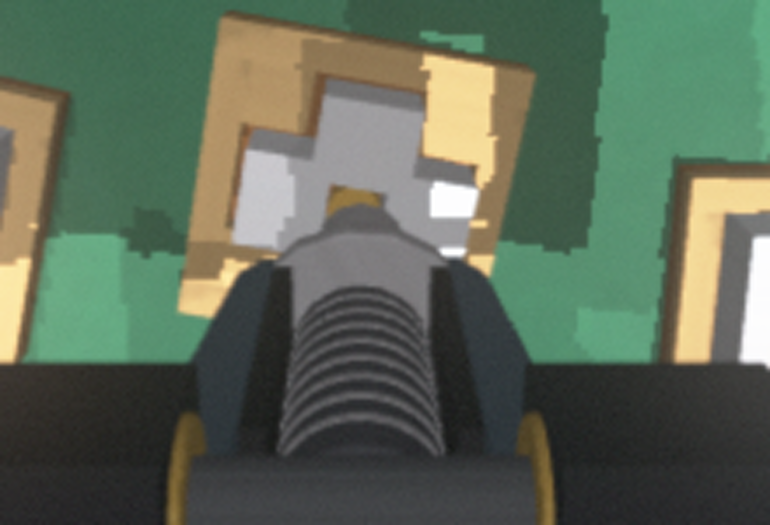

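```bash
python3 - <<'E'
from h import *
zt([597.6,97.8,101],93.4,[('nose front(-10)',[[361,204]],43),('hole back',[[330,186],[385,194]],28),('arm',[[320,96],[425,108]],28)])
d=Rj(93.4).T@Rj(83.3)@[0,0,-1]; print(d)
E
```

```text
nose front(-10) [[0.3, -9.0]] mean [ 0.33 -9.  ]
hole back [[-7.0, -8.8], [6.1, -6.8]] mean [-0.48 -7.77]
arm [[-9.2, -30.5], [15.2, -27.7]] mean [  3.   -29.12]
[ 0.          0.17536673 -0.98450318]
```

```bash
python3 -m handwheel '{"gripper":[0.9,0.9,0.9,0.9,0.9],"offset":[[5,-1.2,-1],[5,-1.2,-1],[5,-1.2,-1],[5,-1.2,-1],[5,-1.2,-1]],"rot":[[0,0,0],[0,0,0],[0,0,0],[0,0,0],[0,0,0]]}' 60
python3 -m handwheel '{"gripper":[0.9,0.9,0.9,0.9,0.9],"offset":[[0,0,0],[0,0,0],[0,0,0],[0,0,0],[0,0,0]],"rot":[[0,0,0],[0,0,0],[0,0,0],[0,0,0],[0,0,0]]}' 60
python3 - <<'E'
from h import *
togo(np.array([597.6,97.8,96])+Rj(93.4)@[0,-1.2,-1],93.4)
im,_=shot('wrist'); a=im[150:300,180:400]; cv2.imwrite('pics/p7.png',cv2.resize(a,None,fx=3.5,fy=3.5,interpolation=cv2.INTER_CUBIC))
E
```

```text
time_s: 31.25
ee_pos: [597.2, 97.3, 96.0]
ee_rot: [10.7, 90.0, 14.2]
force: [0.3, -0.5, -3.8]
gripper_width: 23.3
time_s: 31.67
ee_pos: [597.2, 97.2, 96.0]
ee_rot: [8.5, 90.0, 12.0]
force: [0.1, 0.0, -3.9]
gripper_width: 23.3
t 31.67 pos [597.2  97.2  96. ] jaw 93.4 w 23.3 F [ 0.1  0.  -3.9]
offset [ 0.  -0.7 -0.5]
yaw change world -0.0 -> rot x 0.0
```

View pics/p7.png

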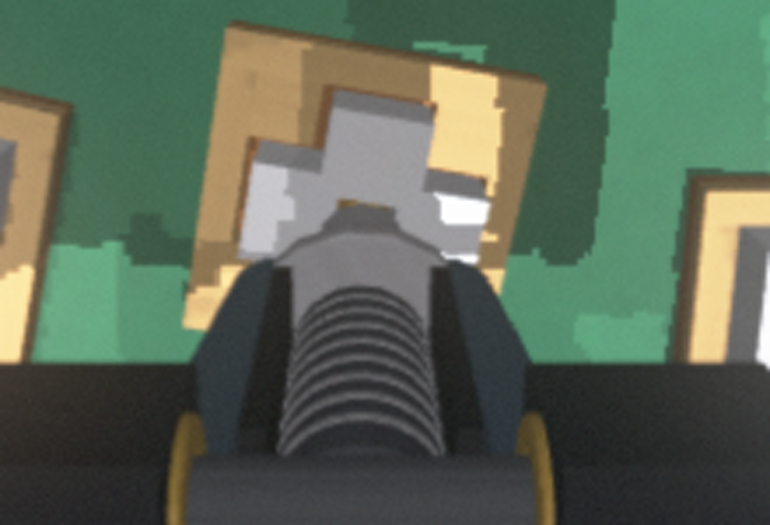

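```bash
python3 - <<'E'
from h import *
zt([597.2,97.2,96],93.4,[('nose front(-10)',[[361,204]],38),('hole back',[[338,199],[394,208]],28),('arm',[[328,107],[434,121]],28)])
E
```

```text
nose front(-10) [[0.3, -9.0]] mean [ 0.33 -8.99]
hole back [[-5.0, -7.1], [8.1, -4.9]] mean [ 1.52 -5.98]
arm [[-7.2, -29.0], [17.0, -25.8]] mean [  4.89 -27.39]
```

```bash
python3 -m handwheel '{"gripper":[0.9,0.9,0.9,0.9,0.9],"offset":[[4,0,0],[8,0,0],[10,0,0],[11,0,0],[12,0,0]],"rot":[[0,0,0],[0,0,0],[0,0,0],[0,0,0],[0,0,0]]}' 60
python3 -m handwheel '{"gripper":[0.9,0.9,0.9,0.9,0.9],"offset":[[1,0,0],[2,0,0],[3,0,0],[3,0,0],[3,0,0]],"rot":[[0,0,0],[0,0,0],[0,0,0],[0,0,0],[0,0,0]]}' 60
python3 -m handwheel '{"gripper":[0.9,0.9,0.9,0.9,0.9],"offset":[[1,0,0],[2,0,0],[3,0,0],[4,0,0],[5,0,0]],"rot":[[0,0,0],[0,0,0],[0,0,0],[0,0,0],[0,0,0]]}' 60
python3 -m handwheel '{"gripper":[0.9,0.9,0.9,0.9,0.9],"offset":[[1,0,0],[2,0,0],[3,0,0],[4,0,0],[4,0,0]],"rot":[[0,0,0],[0,0,0],[0,0,0],[0,0,0],[0,0,0]]}' 60

```

```text
time_s: 32.13
ee_pos: [597.2, 97.2, 85.6]
ee_rot: [-4.0, 90.0, -0.5]
force: [-3.1, 0.3, 8.8]
gripper_width: 23.6
time_s: 32.55
ee_pos: [597.1, 97.2, 81.7]
ee_rot: [-5.4, 90.0, -1.9]
force: [-2.8, -0.4, 5.2]
gripper_width: 23.2
time_s: 32.97
ee_pos: [597.1, 97.2, 76.7]
ee_rot: [-1.8, 90.0, 1.6]
force: [-2.4, -0.8, 9.1]
gripper_width: 22.8
time_s: 33.38
ee_pos: [597.2, 97.2, 74.2]
ee_rot: [0.4, 89.9, 3.8]
force: [-5.9, -0.6, 15.3]
gripper_width: 23.4
```

```bash
python3 -m handwheel '{"gripper":[0.9,0.9,0.9],"offset":[[2,0,0],[2,0,0],[2,0,0]],"rot":[[0,0,0],[0,0,0],[0,0,0]]}' 60
python3 -m handwheel '{"gripper":[0.9,0.9,0.9,0.9,0.9],"offset":[[-8,0,0],[-20,0,0],[-40,0,0],[-50,-20,-3],[-50,-55,-6]],"rot":[[0,0,0],[0,0,0],[0,0,0],[0,0,0],[0,0,0]]}' 60
python3 -m handwheel '{"gripper":[0.9,0.9,0.9,0.9,0.9],"offset":[[0,-35,-3],[0,-62.6,-5.2],[12,-62.6,-5.2],[24,-62.6,-5.2],[24,-62.6,-5.2]],"rot":[[0,0,0],[0,0,0],[0,0,0],[0,0,0],[0,0,0]]}' 60
python3 -m handwheel '{"gripper":[0.9,0.9,0.9,0.9,0.9],"offset":[[0,0,0],[0,0,0],[0,0,0],[0,0,0],[0,0,0]],"rot":[[0,0,0],[0,0,0],[0,0,0],[0,0,0],[0,0,0]]}' 60
python3 - <<'E'
from h import *
togo([592.5,-21.6,96],93.4)
im,_=shot('wrist'); a=im[150:300,180:400]; cv2.imwrite('pics/p8.png',cv2.resize(a,None,fx=3.5,fy=3.5,interpolation=cv2.INTER_CUBIC))
E
```

```text
time_s: 33.63
ee_pos: [597.4, 97.3, 74.0]
ee_rot: [2.2, 89.9, 5.6]
force: [-7.6, -0.9, 26.2]
gripper_width: 23.1
time_s: 34.05
ee_pos: [596.5, 44.4, 121.4]
ee_rot: [16.3, 89.7, 20.0]
force: [1.1, -0.5, -3.2]
gripper_width: 23.5
time_s: 34.47
ee_pos: [591.1, -21.4, 92.4]
ee_rot: [172.0, 89.7, 175.4]
force: [-0.7, -0.5, -4.1]
gripper_width: 23.2
time_s: 34.88
ee_pos: [593.4, -20.5, 96.5]
ee_rot: [-6.7, 89.9, -3.2]
force: [0.1, 0.1, -3.2]
gripper_width: 23.2
t 34.88 pos [593.4 -20.5  96.5] jaw 93.5 w 23.2 F [ 0.1  0.1 -3.2]
offset [ 0.5 -1.  -1. ]
yaw change world -0.1 -> rot x 0.1
```

View pics/p8.png

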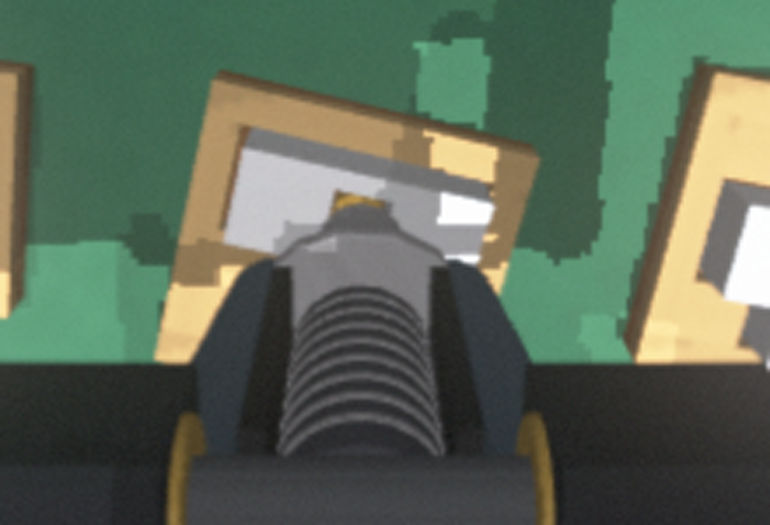

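```bash
python3 - <<'E'
from h import *
zt([592.5,-21.6,96],93.4,[('hole back',[[336,191],[391,203]],28),('head',[[245,149],[494,203]],28)])
d=Rj(93.4).T@Rj(79.5)@[0,0,-1]; print(d)
E
```

```text
hole back [[-5.5, -9.0], [7.4, -6.1]] mean [ 0.94 -7.57]
head [[-26.4, -19.1], [31.5, -6.1]] mean [  2.53 -12.62]
[ 0.          0.24022804 -0.97071648]
```

```bash
python3 -m handwheel '{"gripper":[0.9,0.9,0.9,0.9,0.9],"offset":[[5,-0.3,-0.7],[5,-0.3,-0.7],[5,-0.3,-0.7],[5,-0.3,-0.7],[5,-0.3,-0.7]],"rot":[[0,0,0],[0,0,0],[0,0,0],[0,0,0],[0,0,0]]}' 60
python3 - <<'E'
from h import *
togo([592.5,-21.6,96],93.4)
im,_=shot('wrist'); a=im[150:300,180:400]; cv2.imwrite('pics/p9.png',cv2.resize(a,None,fx=3.5,fy=3.5,interpolation=cv2.INTER_CUBIC))
E
```

```text
time_s: 35.35
ee_pos: [592.4, -21.2, 91.0]
ee_rot: [-6.6, 90.0, -3.1]
force: [0.2, 0.7, -3.6]
gripper_width: 23.1
t 35.35 pos [592.4 -21.2  91. ] jaw 93.4 w 23.1 F [ 0.2  0.7 -3.6]
offset [-5.  -0.4  0.1]
yaw change world -0.0 -> rot x 0.0
```

View pics/p9.png

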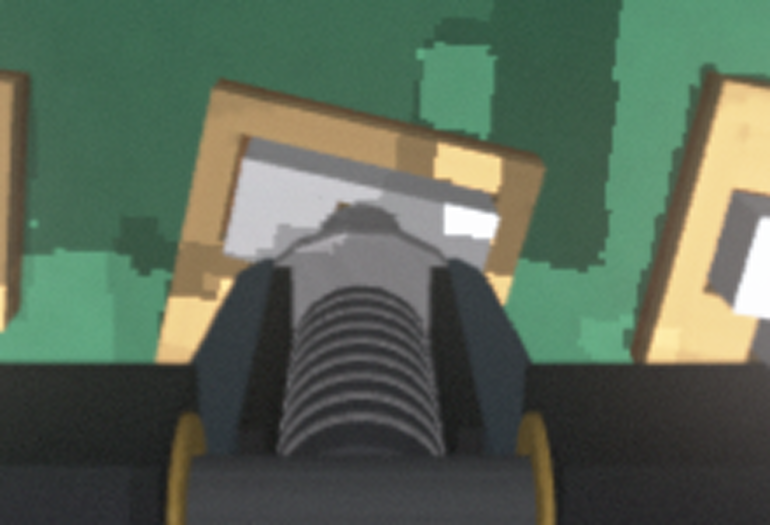

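```bash
python3 - <<'E'
from h import *
zt([592.5,-21.6,91],93.4,[('head',[[246,160],[499,212]],28),('nose',[[361,204]],33)])
E
python3 -m handwheel '{"gripper":[0.9,0.9,0.9,0.9,0.9],"offset":[[3,0,0],[5,0,0],[6,0,0],[7,0,0],[8,0,0]],"rot":[[0,0,0],[0,0,0],[0,0,0],[0,0,0],[0,0,0]]}' 60
python3 -m handwheel '{"gripper":[0.9,0.9,0.9,0.9,0.9],"offset":[[1,0,0],[2,0,0],[3,0,0],[3,0,0],[3,0,0]],"rot":[[0,0,0],[0,0,0],[0,0,0],[0,0,0],[0,0,0]]}' 60

```

```text
head [[-25.7, -17.8], [32.0, -5.5]] mean [  3.16 -11.68]
nose [[0.3, -9.0]] mean [ 0.33 -8.99]
time_s: 35.82
ee_pos: [592.6, -21.2, 84.8]
ee_rot: [-6.7, 89.9, -3.2]
force: [-2.3, 0.5, 6.3]
gripper_width: 23.7
time_s: 36.23
ee_pos: [592.6, -21.2, 80.6]
ee_rot: [-7.2, 89.9, -3.8]
force: [-0.8, -0.3, 4.0]
gripper_width: 23.1
```

```bash
python3 -m handwheel '{"gripper":[0.9,0.9,0.9,0.9,0.9],"offset":[[1,0,0],[2,0,0],[3,0,0],[4,0,0],[5,0,0]],"rot":[[0,0,0],[0,0,0],[0,0,0],[0,0,0],[0,0,0]]}' 60
python3 -m handwheel '{"gripper":[0.9,0.9,0.9,0.9,0.9],"offset":[[1,0,0],[2,0,0],[3,0,0],[4,0,0],[4,0,0]],"rot":[[0,0,0],[0,0,0],[0,0,0],[0,0,0],[0,0,0]]}' 60
python3 -m handwheel '{"gripper":[0.9,0.9,0.9],"offset":[[2,0,0],[2,0,0],[2,0,0]],"rot":[[0,0,0],[0,0,0],[0,0,0]]}' 60

```

```text
time_s: 36.65
ee_pos: [592.6, -21.2, 75.9]
ee_rot: [-7.9, 89.9, -4.4]
force: [-2.8, 0.2, 9.1]
gripper_width: 23.5
time_s: 37.07
ee_pos: [592.8, -21.2, 74.1]
ee_rot: [-6.6, 89.9, -3.2]
force: [-6.7, 0.5, 21.0]
gripper_width: 23.5
time_s: 37.32
ee_pos: [593.0, -21.2, 73.9]
ee_rot: [-7.3, 89.8, -3.8]
force: [-8.8, 0.9, 31.6]
gripper_width: 23.3
```

```bash
python3 -m handwheel '{"gripper":[0.9,0.9,0.9,0.9,0.9],"offset":[[-8,0,0],[-20,0,0],[-40,0,0],[-50,-20,-2],[-50,-55,-4]],"rot":[[0,0,0],[0,0,0],[0,0,0],[0,0,0],[0,0,0]]}' 60
python3 -m handwheel '{"gripper":[0.9,0.9,0.9,0.9,0.9],"offset":[[0,-35,-2],[0,-64.5,-3],[12,-64.5,-3],[24,-64.5,-3],[24,-64.5,-3]],"rot":[[0,0,0],[0,0,0],[0,0,0],[0,0,0],[0,0,0]]}' 60
python3 -m handwheel '{"gripper":[0.9,0.9,0.9,0.9,0.9],"offset":[[0,0,0],[0,0,0],[0,0,0],[0.5,0,0],[0.5,0,0]],"rot":[[0,0,0],[0,0,0],[0,0,0],[0,0,0],[0,0,0]]}' 60
python3 - <<'E'
from h import *
togo([592.6,-140.7,96],93.4)
im,_=shot('wrist'); a=im[150:300,180:400]; cv2.imwrite('pics/p10.png',cv2.resize(a,None,fx=3.5,fy=3.5,interpolation=cv2.INTER_CUBIC))
E
```

```text
time_s: 37.73
ee_pos: [593.1, -74.2, 120.4]
ee_rot: [13.0, 89.8, 16.6]
force: [1.4, -0.3, -3.2]
gripper_width: 23.3
time_s: 38.15
ee_pos: [590.2, -141.0, 91.1]
ee_rot: [160.8, 89.6, 164.2]
force: [-0.9, 0.4, -4.4]
gripper_width: 23.3
time_s: 38.57
ee_pos: [592.9, -140.6, 95.0]
ee_rot: [-17.7, 89.9, -14.2]
force: [0.1, 0.1, -3.2]
gripper_width: 23.6
t 38.57 pos [ 592.9 -140.6   95. ] jaw 93.5 w 23.6 F [ 0.1  0.1 -3.2]
offset [-1.  -0.1 -0.3]
yaw change world -0.1 -> rot x 0.1
```

View pics/p10.png

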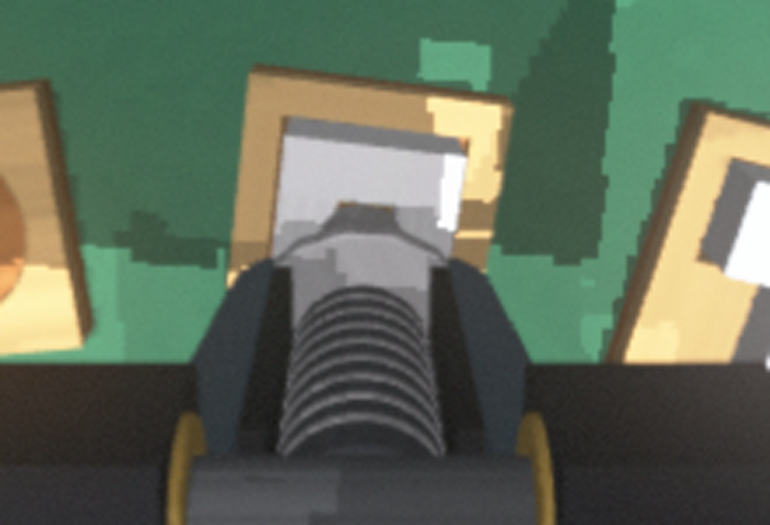

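```bash
python3 - <<'E'
from h import *
zt([592.6,-140.7,95],93.4,[('hole back',[[339,202],[396,208]],28),('edge',[[285,134],[468,154]],28)])
print(Rj(93.4).T@Rj(86.4)@[0,0,-1])
E
```

```text
hole back [[-4.8, -6.6], [8.5, -5.2]] mean [ 1.87 -5.93]
edge [[-17.1, -22.9], [24.9, -18.3]] mean [  3.93 -20.58]
[ 0.          0.12186934 -0.99254615]
```

```bash
python3 -m handwheel '{"gripper":[0.9,0.9,0.9,0.9,0.9],"offset":[[4,1,0.3],[4,1,0.3],[4,1,0.3],[4,1,0.3],[4,1,0.3]],"rot":[[0,0,0],[0,0,0],[0,0,0],[0,0,0],[0,0,0]]}' 60
python3 - <<'E'
from h import *
togo([592.6,-140.7,96],93.4)
im,_=shot('wrist'); a=im[150:300,180:400]; cv2.imwrite('pics/p11.png',cv2.resize(a,None,fx=3.5,fy=3.5,interpolation=cv2.INTER_CUBIC))
E
```

```text
time_s: 39.03
ee_pos: [592.8, -139.9, 90.5]
ee_rot: [-13.9, 90.0, -10.5]
force: [-0.2, -0.1, -3.7]
gripper_width: 23.2
t 39.03 pos [ 592.8 -139.9   90.5] jaw 93.4 w 23.2 F [-0.2 -0.1 -3.7]
offset [-5.5 -0.8 -0.3]
yaw change world -0.0 -> rot x 0.0
```

View pics/p11.png

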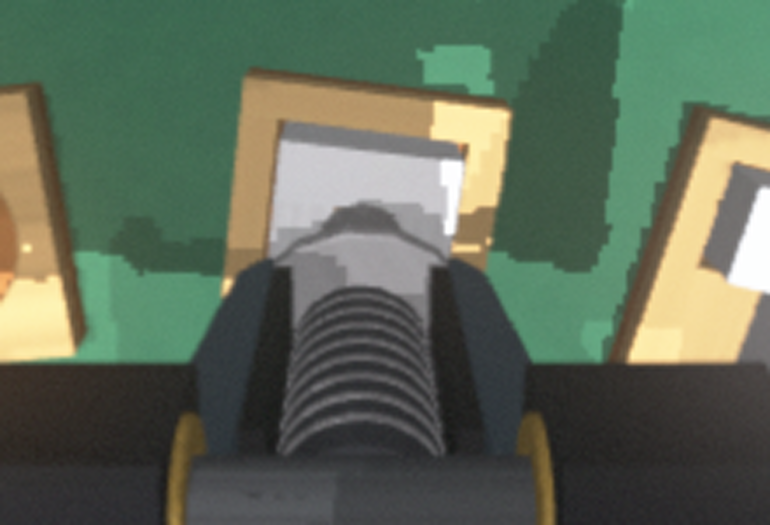

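```bash
python3 - <<'E'
from h import *
zt([592.6,-140.7,90.5],93.4,[('edge',[[279,138],[463,158]],28)])
E
python3 -m handwheel '{"gripper":[0.9,0.9,0.9,0.9,0.9],"offset":[[3,0,0],[5,0,0],[6,0,0],[7,0,0],[8,0,0]],"rot":[[0,0,0],[0,0,0],[0,0,0],[0,0,0],[0,0,0]]}' 60
python3 -m handwheel '{"gripper":[0.9,0.9,0.9,0.9,0.9],"offset":[[1,0,0],[2,0,0],[3,0,0],[3,0,0],[3,0,0]],"rot":[[0,0,0],[0,0,0],[0,0,0],[0,0,0],[0,0,0]]}' 60
python3 -m handwheel '{"gripper":[0.9,0.9,0.9,0.9,0.9],"offset":[[1,0,0],[2,0,0],[3,0,0],[4,0,0],[5,0,0]],"rot":[[0,0,0],[0,0,0],[0,0,0],[0,0,0],[0,0,0]]}' 60
python3 -m handwheel '{"gripper":[0.9,0.9,0.9,0.9,0.9],"offset":[[1,0,0],[2,0,0],[3,0,0],[4,0,0],[4,0,0]],"rot":[[0,0,0],[0,0,0],[0,0,0],[0,0,0],[0,0,0]]}' 60
python3 -m handwheel '{"gripper":[0.9,0.9,0.9],"offset":[[1,0,0],[1,0,0],[1,0,0]],"rot":[[0,0,0],[0,0,0],[0,0,0]]}' 60

```

```text
edge [[-18.1, -23.1], [23.3, -18.5]] mean [  2.62 -20.79]
time_s: 39.5
ee_pos: [593.1, -139.9, 84.2]
ee_rot: [-17.4, 89.9, -13.9]
force: [-1.8, 1.2, 6.4]
gripper_width: 23.3
time_s: 39.92
ee_pos: [593.0, -140.0, 79.9]
ee_rot: [-20.2, 89.9, -16.7]
force: [-0.6, -0.4, 4.0]
gripper_width: 23.2
time_s: 40.33
ee_pos: [593.1, -140.0, 75.5]
ee_rot: [-16.8, 89.9, -13.4]
force: [-2.4, -0.1, 8.2]
gripper_width: 23.1
time_s: 40.75
ee_pos: [593.3, -140.0, 74.1]
ee_rot: [-17.4, 89.9, -13.9]
force: [-6.2, 2.2, 22.1]
gripper_width: 23.3
time_s: 41.0
ee_pos: [593.4, -140.0, 74.0]
ee_rot: [-17.3, 89.8, -13.9]
force: [-7.3, 2.3, 27.2]
gripper_width: 23.1
```

```bash
python3 -m handwheel '{"gripper":[0.9,0.9,0.9,0.9,0.9],"offset":[[-8,0,0],[-40,0,0],[-75,0,0],[-100,30,0],[-100,70,0]],"rot":[[0,0,0],[0,0,0],[0,0,0],[0,0,0],[0,0,0]]}' 60
python3 -m handwheel '{"gripper":[0.9,0.9,0.9,0.9,0.9],"offset":[[0,40,-2],[0,80,-4],[0,120,-6],[0,160,-8],[0,200,-10]],"rot":[[0,0,0],[0,0,0],[0,0,0],[0,0,0],[0,0,0]]}' 60
python3 -m handwheel '{"gripper":[0.9,0.9,0.9,0.9,0.9],"offset":[[0,40,-2],[0,80,-4],[0,120,-6],[0,160,-8],[0,190,-11]],"rot":[[0,0,0],[0,0,0],[0,0,0],[0,0,0],[0,0,0]]}' 60
python3 -m handwheel '{"gripper":[0.9,0.9,0.9,0.9,0.9],"offset":[[0,30,0],[0,50,0],[0,65,0],[0,65,0],[0,65,0]],"rot":[[0,0,0],[0,0,0],[0,0,0],[0,0,0],[0,0,0]]}' 60
python3 -m handwheel '{"gripper":[0.9,0.9,0.9,0.9,0.9],"offset":[[0,0,0],[0,0,0],[0,0,0],[0,0,0],[0,0,0]],"rot":[[0,0,0],[0,0,0],[0,0,0],[0,0,0],[0,0,0]]}' 60
python3 - <<'E'
from h import *
togo([540.8,383.4,140],93.4)
im,_=shot('wrist','r1f.png'); a=im[150:300,180:400]; cv2.imwrite('pics/r1.png',cv2.resize(a,None,fx=3.5,fy=3.5,interpolation=cv2.INTER_CUBIC))
E
```

```text
time_s: 41.42
ee_pos: [592.3, -72.3, 174.2]
ee_rot: [-17.3, 89.3, -14.1]
force: [2.0, 1.2, -3.3]
gripper_width: 23.4
time_s: 41.83
ee_pos: [565.6, 130.8, 167.9]
ee_rot: [-171.4, 89.9, -167.9]
force: [0.7, -0.0, -3.4]
gripper_width: 23.2
time_s: 42.25
ee_pos: [543.3, 321.3, 167.6]
ee_rot: [163.8, 89.9, 167.3]
force: [0.5, -0.1, -3.2]
gripper_width: 23.2
time_s: 42.67
ee_pos: [539.9, 382.8, 168.0]
ee_rot: [-130.0, 89.9, -126.5]
force: [-0.4, -1.5, -3.7]
gripper_width: 23.2
time_s: 43.08
ee_pos: [540.6, 382.3, 169.7]
ee_rot: [14.5, 90.0, 17.9]
force: [-0.7, 0.2, -3.6]
gripper_width: 23.1
t 43.08 pos [540.6 382.3 169.7] jaw 93.4 w 23.1 F [-0.7  0.2 -3.6]
offset [29.7  1.1  0.3]
yaw change world 0.0 -> rot x -0.0
```

View pics/r1.png

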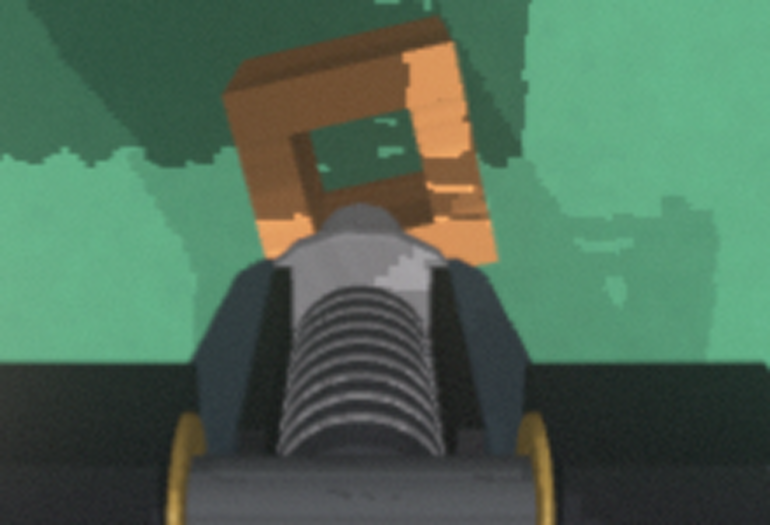

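View pics/r1f.png

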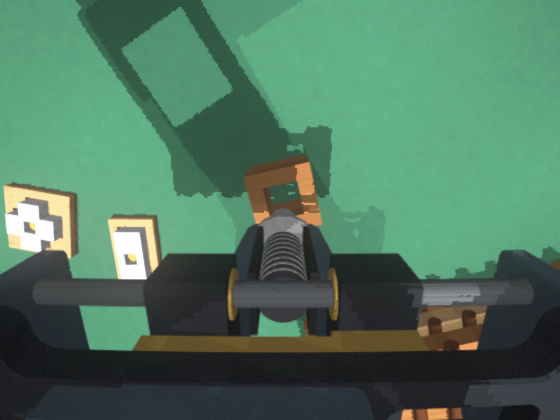

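```bash
python3 -m handwheel '{"gripper":[0.9,0.9,0.9,0.9,0.9],"offset":[[20,1.1,0.3],[40,1.1,0.3],[45,1.1,0.3],[45,1.1,0.3],[45,1.1,0.3]],"rot":[[0,0,0],[0,0,0],[0,0,0],[0,0,0],[0,0,0]]}' 60
python3 - <<'E'
from h import *
togo([540.8,383.4,64],93.4)
im,_=shot('wrist'); a=im[150:300,180:400]; cv2.imwrite('pics/r2.png',cv2.resize(a,None,fx=3.5,fy=3.5,interpolation=cv2.INTER_CUBIC))
E
```

```text
time_s: 43.55
ee_pos: [540.8, 384.2, 124.9]
ee_rot: [23.8, 90.0, 27.2]
force: [-0.3, -0.5, -3.0]
gripper_width: 23.2
t 43.55 pos [540.8 384.2 124.9] jaw 93.4 w 23.2 F [-0.3 -0.5 -3. ]
offset [60.9 -0.8 -0.1]
yaw change world -0.0 -> rot x 0.0
```

View pics/r2.png

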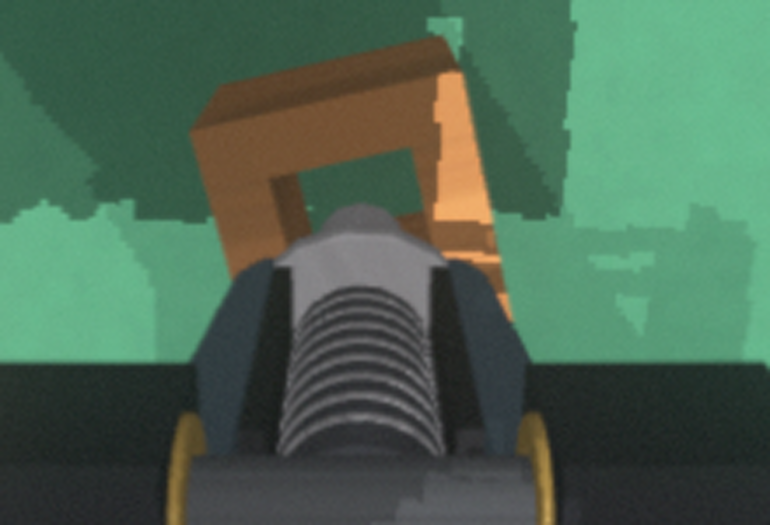

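Check the stand's position relative to the nose using the visible stand corners.

```bash
python3 - <<'E'
from h import *
T=[540.8,383.7,124.9]
zt(T,93.4,[('topback',[[191,132],[463,71]],56),('holeback',[[269,179],[411,149]],56),('nose',[[361,204]],67)])
# stand axes in tool: back-edge direction
c=ncam(T,93.4);P=plane(c,np.array([[191,132],[463,71]])/3.5+[180,150],56);R=Rj(93.4)
q=((P-T)@R)[:,1:]; e=(q[1]-q[0]);L=np.linalg.norm(e);e/=L; n=np.array([-e[1],e[0]]); n=n if n[1]>0 else -n
print(L,'centre',q.mean(0)+32*n)
P=plane(c,np.array([[269,179],[411,149]])/3.5+[180,150],56); q=((P-T)@R)[:,1:]; print('hole centre',q.mean(0)+17*n, np.linalg.norm(q[1]-q[0]))
E
```

```text
topback [[-38.9, -22.9], [23.4, -37.2]] mean [ -7.74 -30.05]
holeback [[-21.1, -11.6], [11.9, -18.9]] mean [ -4.62 -15.29]
nose [[0.3, -9.0]] mean [ 0.33 -9.03]
63.903270475516216 centre [-0.57324039  1.14000701]
hole centre [-0.81509431  1.28215011] 33.81133620367225
```

```bash
python3 -m handwheel '{"gripper":[0.9,0.9,0.9,0.9,0.9],"offset":[[12,-0.8,0.5],[24,-0.8,0.5],[36,-0.8,0.5],[48,-0.8,0.5],[54,-0.8,0.5]],"rot":[[0,0,0],[0,0,0],[0,0,0],[0,0,0],[0,0,0]]}' 60
python3 -m handwheel '{"gripper":[0.9,0.9,0.9,0.9,0.9],"offset":[[0,0,0],[2,0,0],[4,0,0],[6,0,0],[6,0,0]],"rot":[[0,0,0],[0,0,0],[0,0,0],[0,0,0],[0,0,0]]}' 60
python3 - <<'E'
from h import *
togo([540.8,383.4,64],93.4)
im,_=shot('wrist'); a=im[150:300,180:400]; cv2.imwrite('pics/r3.png',cv2.resize(a,None,fx=3.5,fy=3.5,interpolation=cv2.INTER_CUBIC))
E
```

```text
time_s: 44.02
ee_pos: [539.9, 382.4, 67.6]
ee_rot: [-148.3, 89.8, -144.9]
force: [-1.2, -0.5, -3.7]
gripper_width: 23.2
time_s: 44.43
ee_pos: [541.1, 383.4, 64.5]
ee_rot: [25.2, 90.0, 28.6]
force: [-0.0, 0.0, -3.6]
gripper_width: 23.1
t 44.43 pos [541.1 383.4  64.5] jaw 93.4 w 23.1 F [-0.   0.  -3.6]
offset [ 0.5  0.1 -0.3]
yaw change world -0.0 -> rot x 0.0
```

View pics/r3.png

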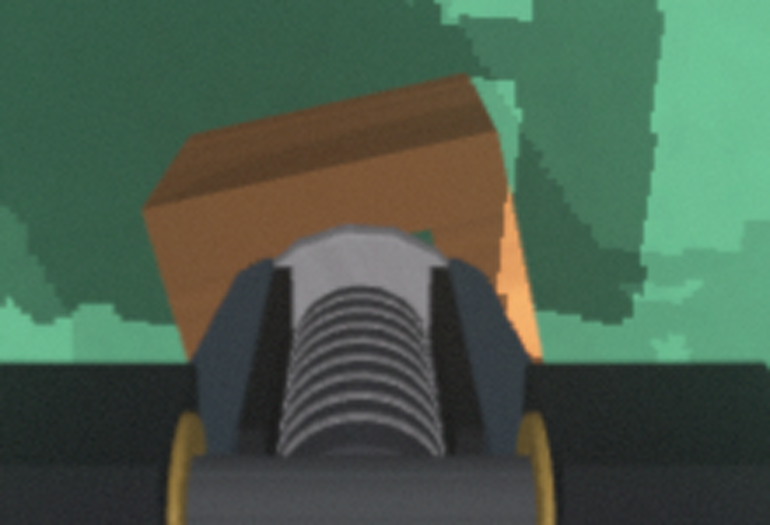

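```bash
python3 -m handwheel '{"gripper":[0.9,0.9,0.6,0.4,0.4],"offset":[[0.5,0,0],[0.5,0,0],[0.5,0,0],[0.5,0,0],[0.5,0,0]],"rot":[[0,0,0],[0,0,0],[0,0,0],[0,0,0],[0,0,0]]}' 60
python3 -m handwheel '{"gripper":[0.4,0.4,0.4,0.4,0.4],"offset":[[0,0,0],[-20,0,0],[-60,0,0],[-100,0,0],[-130,0,0]],"rot":[[0,0,0],[0,0,0],[0,0,0],[0,0,0],[0,0,0]]}' 20
python3 -m handwheel '{"gripper":[0.4,0.4,0.4,0.4,0.4],"offset":[[0,-15,35],[0,-30,70],[0,-45,80],[0,-60,80],[0,-60,80]],"rot":[[0,0,0],[0,0,0],[0,0,0],[0,0,0],[0,0,0]]}' 20
python3 - <<'E'
from h import *
togo([540.8,383.4,64],93.4)
shot('wrist','r4.png')
E
```

```text
time_s: 44.9
ee_pos: [541.6, 383.6, 64.8]
ee_rot: [30.0, 89.9, 33.5]
force: [-0.2, -0.7, 0.6]
gripper_width: 40.3
time_s: 45.32
ee_pos: [541.7, 383.7, 197.6]
ee_rot: [30.7, 89.8, 34.1]
force: [1.1, 0.1, -0.2]
gripper_width: 54.7
time_s: 45.73
ee_pos: [624.6, 325.2, 193.7]
ee_rot: [-129.3, 89.9, -126.0]
force: [-0.0, 0.3, -0.0]
gripper_width: 54.7
t 45.73 pos [624.6 325.2 193.7] jaw 93.3 w 54.7 F [-0.   0.3 -0. ]
offset [129.7  63.1 -80.2]
yaw change world 0.1 -> rot x -0.1
```

View pics/r4.png

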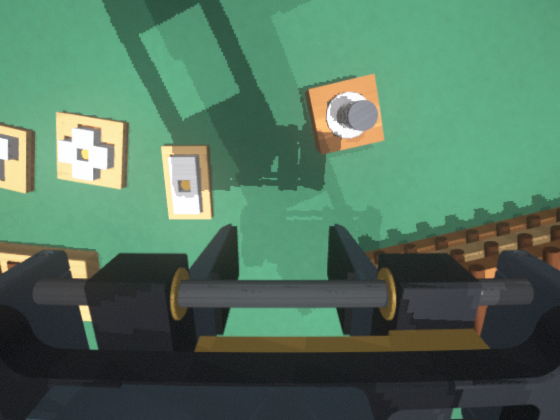

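```bash
python3 -m handwheel '{"gripper":[0.4,0.4,0.4,0.4,0.4],"offset":[[10,-40,10],[20,-80,20],[30,-120,30],[40,-160,45],[50,-170,50]],"rot":[[0,0,0],[0,0,0],[0,0,0],[0,0,0],[0,0,0]]}' 20
python3 -m handwheel '{"gripper":[0.4,0.4,0.4,0.4,0.4],"offset":[[0,0,0],[0,0,0],[0,0,0],[0,0,0],[0,0,0]],"rot":[[0,0,0],[0,0,0],[0,0,0],[0,0,0],[0,0,0]]}' 20
python3 -c "
from h import *
togo([0,0,0]);shot('wrist','v1.png')"
python3 -m handwheel '{"gripper":[0.4,0.4,0.4,0.4,0.4],"offset":[[0,-40,0],[0,-80,0],[0,-120,0],[0,-160,0],[0,-200,0]],"rot":[[0,0,0],[0,0,0],[0,0,0],[0,0,0],[0,0,0]]}' 20
python3 -m handwheel '{"gripper":[0.4,0.4,0.4,0.4,0.4],"offset":[[0,-20,0],[0,-20,0],[0,-20,0],[0,-20,0],[0,-20,0]],"rot":[[0,0,0],[0,0,0],[0,0,0],[0,0,0],[0,0,0]]}' 20
python3 -c "
from h import *
togo([0,0,0]);a,_=shot('wrist','v2.png'); b=cv2.imread('pics/v1.png')
def z(i,x0,y0,w,h): return cv2.resize(i[y0:y0+h,x0:x0+w],(800,300),interpolation=cv2.INTER_CUBIC)
cv2.imwrite('pics/v.png',np.vstack([z(b,60,60,400,150),z(a,60,60,400,150)]))
shot('side','vs.png');shot('scene','vc.png')"
```

```text
time_s: 46.2
ee_pos: [685.1, 158.0, 144.4]
ee_rot: [-43.7, 89.9, -40.4]
force: [0.6, 0.5, -0.4]
gripper_width: 55.0
time_s: 46.62
ee_pos: [684.3, 163.5, 144.9]
ee_rot: [26.7, 89.9, 30.3]
force: [0.5, 0.1, 0.8]
gripper_width: 54.9
t 46.62 pos [684.3 163.5 144.9] jaw 93.6 w 54.9 F [0.5 0.1 0.8]
offset [ 143.9 -120.7 -693.3]
time_s: 47.08
ee_pos: [696.7, -38.8, 144.6]
ee_rot: [4.1, 89.9, 7.6]
force: [0.3, -0.2, 0.0]
gripper_width: 54.6
time_s: 47.5
ee_pos: [697.9, -56.2, 144.2]
ee_rot: [63.4, 90.0, 67.0]
force: [0.2, 0.6, -0.2]
gripper_width: 54.6
t 47.5 pos [697.9 -56.2 144.2] jaw 93.6 w 54.6 F [ 0.2  0.6 -0.2]
offset [ 144.    99.3 -693.1]
```

View pics/v.png

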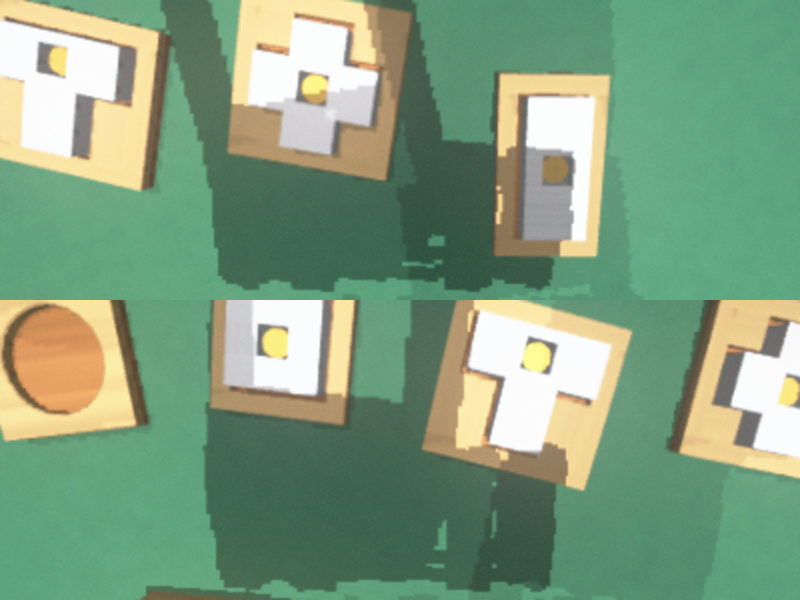

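View pics/vs.png

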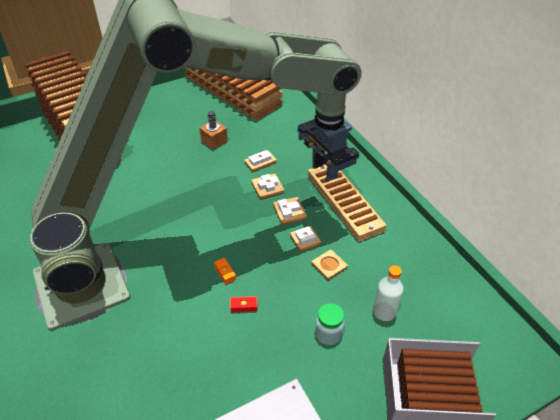

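View pics/vc.png

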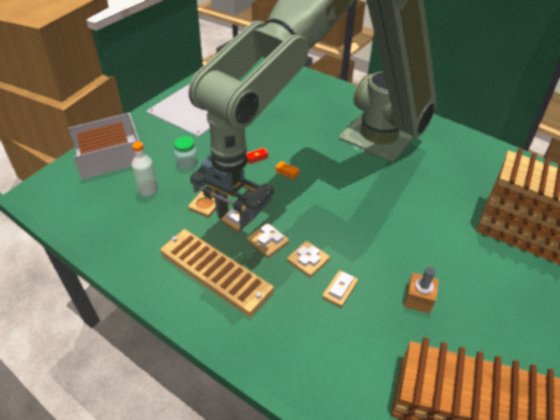

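```bash
python3 -c "
from workcell import *
print(job_done()); print(state()['time_s'])"
```

```text
the job is handed in; nothing more can be done
None
the job is handed in; nothing more can be done
```

I laid the tee, cross, square and oblong blanks home in their nests; no round blank was on the bench. I then punched all four brass marks, stood the punch back in its stand, and handed in at about 48 s.

**Punching:** on every blank the force dropped when the spring snapped. The tool then went down to the same height each time (TCP about 74.0 mm, where a home blank and a 12 mm nose stroke should put it). There the force rose to 26–32 N with no further travel.

**Blanks:** the last wrist pictures show all four blanks in their nests.

**Plugs:** I did not measure plug depth directly. That the plugs are fully driven rests on the punch reaching its stop.

**Other objects:** the last side and scene pictures show the punch upright in its stand and the gripper clear of everything. The jar, the bottle and the mould look unmoved.

**Disagreements:**
- The first yaw measured for the cross was off by 45°. I saw this in the hover picture and corrected it before gripping.
- Position estimates from different views disagreed by 1–3 mm. I corrected this by sight before each placing and each press.

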